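# Unlock a powered beaker brush, scrub the beaker, dock and re-lock the brush

### The job

With the cordless beaker brush from its stand, scrub out the beaker on the round rubber base: flip the red lock-off lever on top of the brush forward (to the paddle side), then grip the handle so that the black paddle is squeezed fully against the body, and keep it squeezed while you lift the brush out of its stand and brush the beaker: down close to the bottom, up until the tip is near the rim but still inside, and down close to the bottom again. Hang the brush back upright and fully down in its stand, let go so that the paddle springs out, and flip the red lever all the way back to lock it. Leave the beaker standing on its base, and do not drop the brush or disturb the other glassware and jars.

Things in the scene. Friction and masses are not known exactly. Their poses are not given: they have to be found in the camera images.
- scrubber: Cordless beaker brush, upright in its stand, 0.7 to 0.95 kg. Origin: centre of the underside of its grey collar (64 mm diameter, 9 mm thick). +z up along the body; -x = FORWARD, the side of the black paddle (roughly towards the robot). Housing 42 (x) by 54 mm up to z = 45 mm, then a box-shaped handle 38 mm (x) by 46 mm (y) up to its flat top at z = 103 mm. Neck below: 22 mm diameter to z = -26 mm.
- grip (a point): Where to squeeze, from above, one finger on the paddle and one on the flat back: on the scrubber 86 mm above its origin and 4 mm forward, mid-way between the back (x = +19 mm) and the squeezed paddle's face (x = -28 mm). 55 mm wide with the paddle out, 47 mm squeezed. Flipped forward, the lever fits between the fingers; it ends 39 mm above this point.
- paddle (a joint): Black paddle switch, 66 x 32 x 7 mm, on the handle's front, hinged at its foot (z = 32 mm of the scrubber). 0 = sprung out, its top 8 mm off the body; 0.125 rad = fully squeezed, parallel to the body. Spring: 2 N at first, 8 N at the end, at the grip point. While the lever is locked a catch stops it at about 0.055 rad. The drive is not simulated: squeezed counts as running.
- lockoff (a joint): Red lock-off lever: tab 20 mm wide (y), 7 mm thick, standing 20 mm out of the handle's top; pivots about the scrubber's y axis at x = +8 mm, z = 92 mm. 0 = locked, leaning 24 degrees back (+x, away from the paddle); 0.84 rad = unlocked, leaning 24 degrees forward (-x). Push it sideways (about 1 N) with an upright finger face close above the handle's top; it stays where it is left.
- lockoff_tip (a point): Top end of the red lever's tab, 34 mm from its pivot: at z = 123 mm of the scrubber, x = +22 mm locked, -6 mm unlocked.
- brush_tip (a point): Lower end of the bristles, on the axis, 108 mm below the scrubber's origin. The bristles are 72 mm across and start 48 mm below the origin; only their inner 48 mm (50 to 106 mm below the origin) is stiff, the rest gives way.
- dock: Fixed stand: dark base plate 150 x 116 x 10 mm, cream column at the back (+x) with a cream fork. Origin: on the worktop, straight below the hung brush's axis; -x = its open front (roughly towards the robot). The fork's underside is 114 mm, its lips' top 146 mm above the worktop (nothing is higher). Its slot is 30 mm wide, open to the front; the fork's front end is 39 mm ahead of the axis.
- dock_seat (a point): Where the scrubber's origin is when hung: centre of the fork's recess floor, 138 mm above the worktop. The recess is 71 mm wide inside lips 8 mm high, with front lips on both arms. To take the brush out: raise it 10 to 20 mm, move it 80 mm straight to the dock's front, then up; hang it back the same way.
- beaker: Clear glass beaker to be brushed, 98 mm wide at the rim (112 mm over the spout), 118 mm high, 0.38 kg, loose on the rubber base. Origin on its underside; spout at +y, vessel axis at x = 0, y = -7 mm; inner diameter about 80 mm, inner floor 4 mm up.
- beaker_floor (a point): Centre of the beaker's inner floor, on the vessel's axis; the rim is 114 mm above it.
- wash_pad: Fixed round blue-green rubber base under the beaker, 122 mm diameter, with a rim 10 mm high round a recess of 106 mm diameter whose floor is 5 mm above the worktop. Origin: centre of its underside.
- jar_red: Bystander: closed sample jar with a red lid, 53 mm diameter, 68 mm high; origin under its centre.
- jar_blue: Bystander: closed sample jar with a blue lid, 53 mm diameter, 68 mm high; origin under its centre.
- dish: Bystander: flat lidded glass dish, 92 mm diameter, 17 mm high; origin under its centre.
- small_beaker: Bystander: small empty glass beaker, 80 mm wide, 98 mm high; origin on its underside.
- wash_bottle: Bystander: white wash bottle with a bent red spout, 202 mm high; origin on its underside.
- flask: Bystander: conical flask, 83 mm diameter, 140 mm high; origin on its underside.

How it is judged:
By the outcome, as a careful person would: the job done as asked, in the order asked, and still so for the second after the job is handed in, with the robot touching nothing.
It also fails if it takes over 64 s, if anything falls off the work surface, if the arm or the gripper's body presses on something with over 40 N, if the wrist force passes 120 N, or if a joint passes its speed limit or range.

### The arm

A 6-joint arm with a two-finger parallel gripper is mounted at the origin on a cart in front of the work surface, level with it; the furniture and walls round the work are solid. World frame = base frame: x ahead of the robot, y to its left, z up, the work surface at z = 0. Lengths are in m, angles in rad, forces in N, time in s.
With the tool pointing down it reaches from about 0.375 to 0.9 m from the base axis. Payload 3.1 kg.
Tool frame: the origin (TCP) lies midway between the tips of the shut fingers; the grasp point (between the pads) lies 19 mm behind it; z points along the fingers, x is the direction in which the jaws open and shut, and the axes are right-handed (so a half turn about z gives the same grasp; the last joint's range is limited). The gripper opens to 87 mm and grips with 3 to 60 N. Pads are 19 mm wide; open, the fingers measure 117 mm over their backs; the gripper's body (75 mm by 190 mm) begins 51 mm behind the grasp point.
Start: joints at [-1.421, 0.527, 1.433, -0, 1.181, -0.178], TCP at [0.201, -0.592, 0.223] pointing down, gripper open.
Joint ranges: [-3.08, 3.08], [-0.75, 2.2], [0.22, 2.44], [-1.43, 4.57], [0, 2.65], [-2.85, 2.85]. Speed limits (rad/s): [2.79, 2.79, 3.14, 3.14, 3.14, 3.14].

### API

Orientations are given as a unit quaternion [x, y, z, w].
In Python, from rig import * gives the robot as it stands.
- The arm moves only by the tool drive_tool, never from a script. Its argument "plan" is a list of rows, each an object with "offset": the shift along the tool's x, y, z in cm, a list of three; "delta_rot": the turn, a rotation vector about the tool's x, y, z in degrees, a list of three; "jaw": the finger opening in cm, from 0 to 8.7. In form: [{"offset": [dx, dy, dz], "delta_rot": [wx, wy, wz], "jaw": jaw}, ...]. A call has exactly 8 rows; each row is the pose to reach, as a shift and turn from the pose commanded when the call began, along the tool's axes at that moment; what a row does not reach only later rows make up. A row lasts 1/12 s, in which the tool goes at most 41.7 mm and 7.16 degrees, less where a joint would pass 70% of its speed; a pose out of reach is approached as far as the arm can. A call with a gripper value outside its range is refused whole. The fingers move at their own pace and stop on an object; "squeeze" is the grip in N (left out, the last holds). Time passes only in rows, so rows that repeat a pose let the fingers close, or fill a call up. It gives the time, the measured TCP pose, the force and the opening at its end, in the units of the state.
- get_obs(): the state, without advancing time (a new reading comes with each control period).
- camera(name): name is "scene" or "top" or "wrist"; returns the picture (400x640x3 uint8, red, green, blue); there is no depth.
- calibration(name): a dict with "K" (3x3 intrinsics, pixels), "distortion" ([k1, k2, p1, p2, k3] as OpenCV has them; the pictures are not rectified), "pose" (4x4, takes a point from camera to world coordinates); the wrist camera has in their place "tool_from_camera" (4x4, takes a point from camera to tool coordinates, whose origin is the TCP and whose axes are the tool frame's). Camera axes: x right, y down, z forward; pixel columns grow to the right and rows downward; lengths in m; the calibration is good to about 2 mm. A picture is of the moment at which its call begins: read the wrist's pose just before it. calibration takes no time and is no camera call.
- hand_in(): hands the job in, once; it reports no verdict.
The state is a dict: "time": time; "q": joint angles; "joint_velocities": joint speeds; "joint_torque": joint torques, N m; "position": TCP position; "tool_rot": TCP orientation; "ft_force": force on the tool from outside, world axes, zero at the start; "moment": the same for the moment, N m; "grip_width": finger opening in m.
Only numpy, scipy, OpenCV 4.12 (cv2) and the standard library are available. Lean on these libraries where they do the work, as an engineer would, in place of code of your own. Each camera call takes 0.05 s, during which the arm holds its last target.

## Working session

There is one attempt and no reset: what is moved stays moved. The work goes in short steps, Python scripts to look and compute and a tool call to move; the robot and the scene stay as the last step left them, time stands still between calls to the robot, and variables do not carry over. Pictures are saved under pics/ and viewed, and the job is handed in when it is done.

Besides the shell and the picture viewer there is one more tool, called after "Emit:" as name(argument=value, ...) on one line, values as JSON. drive_tool: Moves the arm, as the interface text tells. Its arguments: {"type":"object","properties":{"plan":{"type":"array","items":{"type":"object","properties":{"offset":{"type":"array","items":{"type":"number"}},"delta_rot":{"type":"array","items":{"type":"number"}},"jaw":{"type":"number"}}}},"squeeze":{"type":"number"}},"required":["plan"]}

```bash
ls; mkdir -p pics; python3 - <<'E'
from rig import *
import cv2,numpy as np
np.set_printoptions(precision=4,suppress=True)
print(get_obs())
for n in ["scene","top","wrist"]:
    cv2.imwrite(f"pics/{n}0.png",camera(n)[:,:,::-1])
    print(n,calibration(n))
E
```

```text
pics
{'time': 0.0, 'q': array([-1.4215,  0.5285,  1.4339, -0.    ,  1.1814, -0.1785]), 'joint_velocities': array([-0.0001,  0.    ,  0.0011,  0.0012, -0.    ,  0.0005]), 'joint_torque': array([ -0.0004, -44.0043, -17.6592,   0.0632,   0.0581,  -0.0002]), 'position': array([ 0.2012, -0.591 ,  0.2216]), 'tool_rot': array([ 0.813 , -0.5822, -0.0008, -0.0008]), 'ft_force': array([ 0.1058,  0.4995, -0.6698]), 'moment': array([-0.01  , -0.0118, -0.0469]), 'grip_width': 0.08748253629964879}
scene {'K': array([[475.9443,   0.    , 308.6715],
       [  0.    , 475.9443, 196.4777],
       [  0.    ,   0.    ,   1.    ]]), 'distortion': array([-0.0785,  0.    ,  0.    ,  0.    ,  0.    ]), 'pose': array([[-0.4763, -0.5665,  0.6725, -0.3733],
       [-0.8791,  0.2905, -0.378 ,  0.6513],
       [ 0.0188, -0.7712, -0.6363,  1.0212],
       [ 0.    ,  0.    ,  0.    ,  1.    ]])}
top {'K': array([[437.8439,   0.    , 318.8778],
       [  0.    , 437.8439, 200.587 ],
       [  0.    ,   0.    ,   1.    ]]), 'distortion': array([-0.0121,  0.    ,  0.    ,  0.    ,  0.    ]), 'pose': array([[-0.0223, -0.9853,  0.1696,  0.3159],
       [-0.9997,  0.0215, -0.0065,  0.1526],
       [ 0.0028, -0.1697, -0.9855,  1.4469],
       [ 0.    ,  0.    ,  0.    ,  1.    ]])}
wrist {'K': array([[334.6545,   0.    , 319.5933],
       [  0.    , 334.6545, 201.3113],
       [  0.    ,   0.    ,   1.    ]]), 'distortion': array([-0.0526,  0.    ,  0.    ,  0.    ,  0.    ]), 'tool_from_camera': array([[ 1.    ,  0.001 ,  0.0008,  0.001 ],
       [-0.0011,  0.9567,  0.2909, -0.0795],
       [-0.0004, -0.2909,  0.9567, -0.1616],
       [ 0.    ,  0.    ,  0.    ,  1.    ]])}
```

View pics/scene0.png

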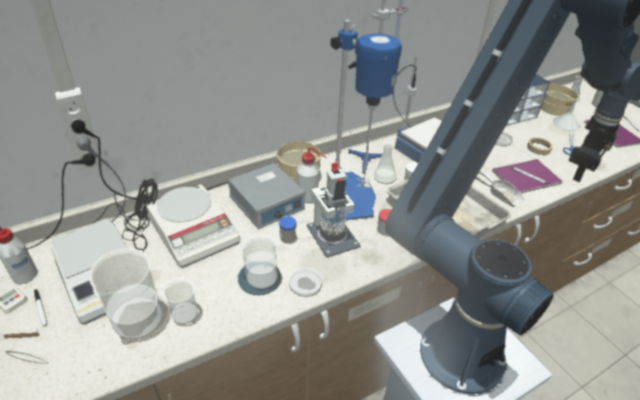

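View pics/top0.png

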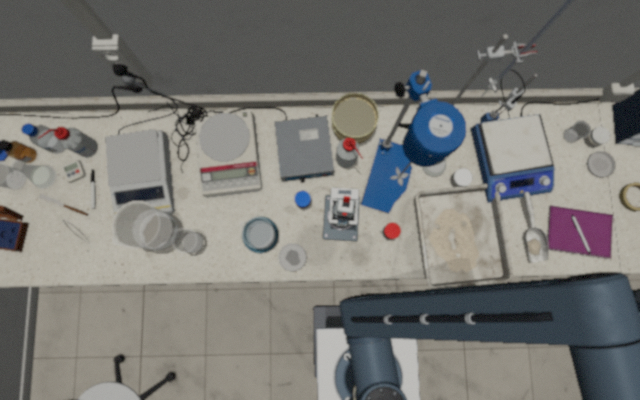

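View pics/wrist0.png

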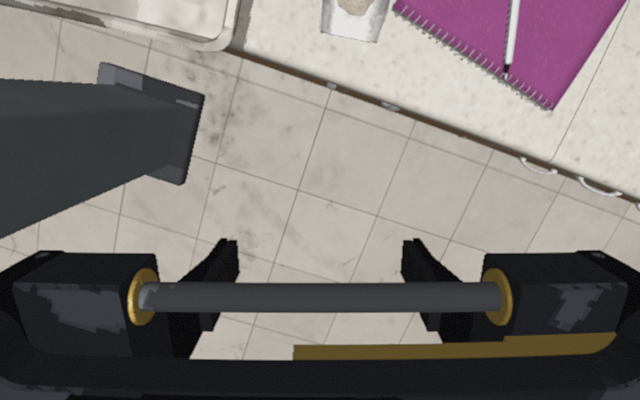

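```bash
cat > h.py <<'E'
from rig import *
import cv2,numpy as np
from scipy.spatial.transform import Rotation as R
np.set_printoptions(precision=4,suppress=True)
def ray(n,uv,obs=None):
    c=calibration(n)
    if n=="wrist":
        T=np.eye(4);T[:3,:3]=R.from_quat(obs["tool_rot"]).as_matrix();T[:3,3]=obs["position"]
        P=T@c["tool_from_camera"]
    else: P=c["pose"]
    p=cv2.undistortPoints(np.array([[uv]],float),c["K"],c["distortion"])[0,0]
    d=P[:3,:3]@np.array([p[0],p[1],1]);return P[:3,3],d/np.linalg.norm(d)
def onz(n,uv,z,obs=None):
    o,d=ray(n,uv,obs);return o+d*(z-o[2])/d[2]
def proj(n,X,obs=None):
    c=calibration(n)
    if n=="wrist":
        T=np.eye(4);T[:3,:3]=R.from_quat(obs["tool_rot"]).as_matrix();T[:3,3]=obs["position"]
        P=T@c["tool_from_camera"]
    else: P=c["pose"]
    Q=np.linalg.inv(P);rv=cv2.Rodrigues(Q[:3,:3])[0]
    return cv2.projectPoints(np.array(X,float).reshape(-1,1,3),rv,Q[:3,3],c["K"],c["distortion"])[0][:,0]
E
python3 - <<'E'
import cv2
t=cv2.imread("pics/top0.png");s=cv2.imread("pics/scene0.png")
cv2.imwrite("pics/topz.png",cv2.resize(t[170:280,230:410],None,fx=4.4,fy=4.4,interpolation=cv2.INTER_CUBIC))
cv2.imwrite("pics/scenez.png",cv2.resize(s[150:300,230:400],None,fx=4,fy=4,interpolation=cv2.INTER_CUBIC))
E
```

```text
(no output)
```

View pics/topz.png

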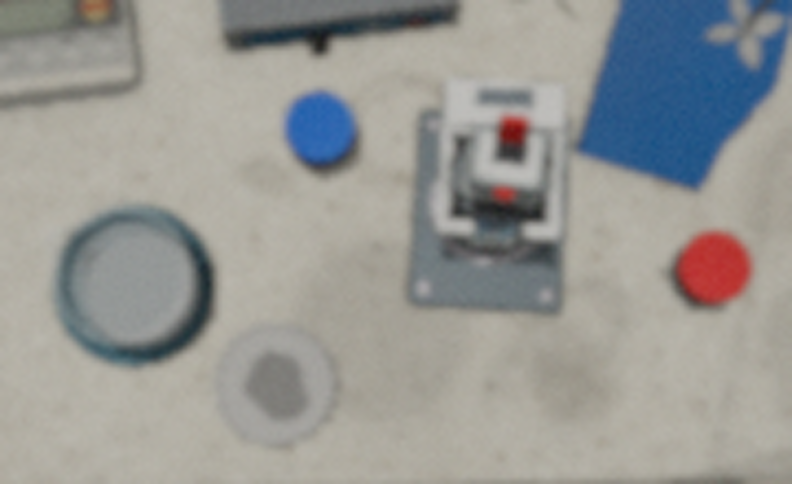

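View pics/scenez.png

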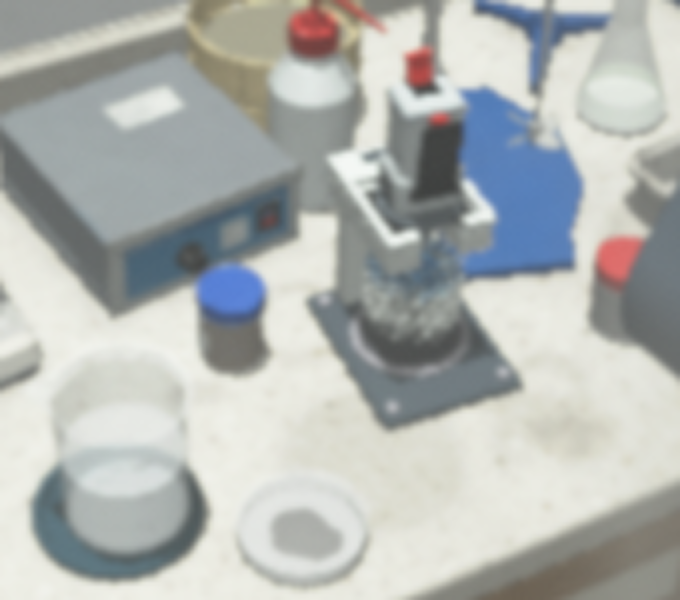

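```bash
python3 - <<'E'
from h import *
f=lambda u,v:(u/4.4+230,v/4.4+170)
C={'FL':(408,302),'FR':(558,312),'BL':(420,112)}
for k,v in C.items(): print(k,onz("top",f(*v),0.010))
FL,FR,BL=[onz("top",f(*C[k]),0.01) for k in('FL','FR','BL')]
print(np.linalg.norm(FL-FR),np.linalg.norm(FL-BL),np.degrees(np.arctan2(*(FL-FR)[[1,0]]))-90,np.degrees(np.arctan2(*(BL-FL)[[1,0]])))
t=cv2.imread("pics/top0.png").astype(int);b,g,r=t[...,0],t[...,1],t[...,2]
# red lever tip
m=((r>110)&(g<80)&(b<80)).astype(np.uint8)
n,l,st,ce=cv2.connectedComponentsWithStats(m)
for i in range(1,n):
  if st[i,4]>8: print('red',st[i],ce[i])
print('lever z.26',onz("top",f(514,130),0.261))
print('fork front R/L corner z.146',onz("top",f(560,237),.146),onz("top",f(437,225),.146), 'back',onz("top",f(567,85),.146),onz("top",f(446,80),.146))
h=cv2.cvtColor(t.astype(np.uint8),cv2.COLOR_BGR2HSV)
m=((h[...,0]>90)&(h[...,0]<115)&(h[...,1]>90)&(h[...,2]<150)).astype(np.uint8)
m[:, :238]=0;m[:,285:]=0;m[:212]=0;m[262:]=0
cs=np.argwhere(m)[:,::-1]; hull=cv2.convexHull(cs.astype(np.int32)); print(hull.shape)
e=cv2.fitEllipse(hull.astype(np.float32)); print(e, onz("top",e[0],0.01))
print('pad zoom',onz("top",f(134,285),0.01))
for nm,p,z in [('dish',(276,385),.015),('blue',(321,129),.068),('red',(714,268),.068)]: print(nm,onz("top",f(*p),z))
# rim of beaker in scene
fs=lambda u,v:(u/4+230,v/4+150)
for p in [(53,400),(187,400),(120,350),(120,452)]: print('rim',onz("scene",fs(*p),.123))
E
```

```text
FL [0.4362 0.1332 0.01  ]
FR [0.4263 0.0216 0.01  ]
BL [0.5801 0.1207 0.01  ]
0.11204486525108825 0.14437854019081314 -5.0845943711159975 -4.977356442680742
red [ 54 128  13  11 101] [ 60.1386 132.4653]
red [343 137  13  14 129] [348.9535 143.5736]
red [ 22 150   7   7  20] [ 25.75 152.8 ]
red [245 163  11   4  23] [250.6522 164.8696]
red [201 165  35   8 125] [217.592 168.392]
red [344 197   6   5  20] [346.25 198.8 ]
red [342 213   5   3  12] [344.0833 213.75  ]
red [384 223  16  16 184] [391.4728 230.8043]
lever z.26 [0.5212 0.0678 0.261 ]
fork front R/L corner z.146 [0.4667 0.0308 0.146 ] [0.4767 0.1141 0.146 ] back [0.5717 0.0221 0.146 ] [0.5771 0.1053 0.146 ]
(8, 1, 2)
((256.75537109375, 228.34042358398438), (36.123050689697266, 47.441795349121094), 152.83627319335938) [0.4749 0.3497 0.01  ]
pad zoom [0.4534 0.3375 0.01  ]
dish [0.3767 0.2321 0.015 ]
blue [0.5584 0.1942 0.068 ]
red [ 0.4509 -0.0863  0.068 ]
rim [0.461 0.374 0.123]
rim [0.421  0.2964 0.123 ]
rim [0.4835 0.3163 0.123 ]
rim [0.3992 0.3538 0.123 ]
```

```bash
cat >> h.py <<'E'
def go(p,yaw):
    """print offset (cm) and rz(deg) in tool frame from current measured pose, target vertical tool"""
    o=get_obs();M=R.from_quat(o["tool_rot"])
    d=M.inv().apply(np.array(p)-o["position"])*100
    y=np.radians(yaw);T=R.from_matrix(np.array([[np.cos(y),np.sin(y),0],[np.sin(y),-np.cos(y),0],[0,0,-1]]))
    rv=(M.inv()*T).as_rotvec(degrees=True)
    print("t",round(o["time"],2),"pos",o["position"],"F",o["ft_force"],"jaw",round(o["grip_width"],4),"q",o["q"])
    print("off",d.round(2),"rot",rv.round(2),"target",p,yaw)
E
python3 -c "
from h import *
go([.49,.05,.38],-5)"
```

```text
t 0.15 pos [ 0.2012 -0.5912  0.2218] F [1.0088 0.1859 0.1222] jaw 0.087 q [-1.4215  0.5283  1.4336  0.      1.1814 -0.1785]
off [-51.43 -47.99 -15.72] rot [ -0.07   0.07 -66.22] target [0.49, 0.05, 0.38] -5
```

Emit:
drive_tool(plan=[{"offset": [0, 0, -4], "delta_rot": [0, 0, -7], "jaw": 8.7}, {"offset": [-2.5, -2.3, -6], "delta_rot": [0, 0, -14], "jaw": 8.7}, {"offset": [-5, -4.7, -7.5], "delta_rot": [0, 0, -20], "jaw": 8.7}, {"offset": [-8, -7.5, -9], "delta_rot": [0, 0, -26], "jaw": 8.7}, {"offset": [-10.5, -10, -10], "delta_rot": [0, 0, -32], "jaw": 8.7}, {"offset": [-13.5, -12.6, -11], "delta_rot": [0, 0, -38], "jaw": 8.7}, {"offset": [-16.3, -15.2, -12], "delta_rot": [0, 0, -44], "jaw": 8.7}, {"offset": [-19, -17.7, -13], "delta_rot": [0, 0, -50], "jaw": 8.7}])

```text
time: 0.82
position: [0.3079, -0.3525, 0.3528]
tool_rot: [0.983, -0.182, -0.0, -0.0]
ft_force: [0.3, 0.5, 0.3]
grip_width: 0.0871
```

```bash
python3 -c "
from h import *
go([.49,.05,.38],-5)"
```

```text
t 0.82 pos [ 0.3079 -0.3525  0.3528] F [0.2973 0.4672 0.2533] jaw 0.0871 q [-1.0925  0.1658  1.6224  0.0003  1.3542 -0.7271]
off [  2.62 -44.11  -2.69] rot [ -0.04   0.01 -15.94] target [0.49, 0.05, 0.38] -5
```

Emit:
drive_tool(plan=[{"offset": [0.2, -3.5, -1], "delta_rot": [0, 0, -5], "jaw": 8.7}, {"offset": [0.4, -7, -2], "delta_rot": [0, 0, -10], "jaw": 8.7}, {"offset": [0.6, -11, -2.7], "delta_rot": [0, 0, -16], "jaw": 8.7}, {"offset": [0.9, -15, -2.7], "delta_rot": [0, 0, -16], "jaw": 8.7}, {"offset": [1.2, -19, -2.7], "delta_rot": [0, 0, -16], "jaw": 8.7}, {"offset": [1.4, -23, -2.7], "delta_rot": [0, 0, -16], "jaw": 8.7}, {"offset": [1.6, -27, -2.7], "delta_rot": [0, 0, -16], "jaw": 8.7}, {"offset": [1.9, -31, -2.7], "delta_rot": [0, 0, -16], "jaw": 8.7}])

```text
time: 1.48
position: [0.4376, -0.0706, 0.3796]
tool_rot: [0.999, -0.046, -0.0, 0.0]
ft_force: [0.7, 0.0, -0.2]
grip_width: 0.0872
```

Emit:
drive_tool(plan=[{"offset": [0.3, -4, 0], "delta_rot": [0, 0, 0], "jaw": 8.7}, {"offset": [0.6, -8, 0], "delta_rot": [0, 0, 0], "jaw": 8.7}, {"offset": [0.7, -11, 0], "delta_rot": [0, 0, 0], "jaw": 8.7}, {"offset": [0.7, -12.5, 0], "delta_rot": [0, 0, 0], "jaw": 8.7}, {"offset": [0.7, -12.5, 0], "delta_rot": [0, 0, 0], "jaw": 8.7}, {"offset": [0.7, -12.5, 0], "delta_rot": [0, 0, 0], "jaw": 8.7}, {"offset": [0.7, -12.5, 0], "delta_rot": [0, 0, 0], "jaw": 8.7}, {"offset": [0.7, -12.5, 0], "delta_rot": [0, 0, 0], "jaw": 8.7}])

```text
time: 2.15
position: [0.4558, 0.05, 0.3795]
tool_rot: [0.999, -0.046, -0.0, 0.0]
ft_force: [-0.6, 0.1, 0.2]
grip_width: 0.0874
```

```bash
python3 - <<'E'
from h import *
go([.49,.05,.38],-5)
o=get_obs();print(o["position"],o["tool_rot"]);im=camera("wrist")[:,:,::-1]
cv2.imwrite("pics/w1.png",im); np.save("w1.npy",np.r_[o["position"],o["tool_rot"]])
E
```

```text
t 2.15 pos [0.4558 0.05   0.3795] F [-0.563   0.0959  0.1633] jaw 0.0874 q [-0.1348  0.1284  1.5953 -0.0005  1.418  -0.042 ]
off [ 3.4  -0.31 -0.06] rot [ 0.03  0.01 -0.31] target [0.49, 0.05, 0.38] -5
[0.4558 0.05   0.3795] [ 0.9989 -0.0463 -0.0001  0.0002]
```

View pics/w1.png

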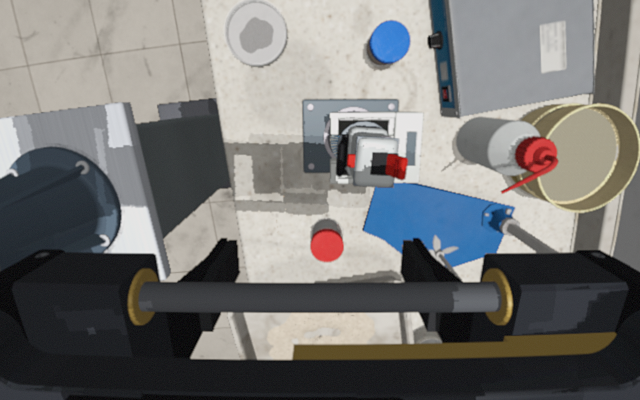

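```bash
python3 - <<'E'
import cv2
t=cv2.imread("pics/w1.png")
cv2.imwrite("pics/w1z.png",cv2.resize(t[85:205,290:440],None,fx=5,fy=5,interpolation=cv2.INTER_CUBIC))
E
```

```text
(no output)
```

View pics/w1z.png

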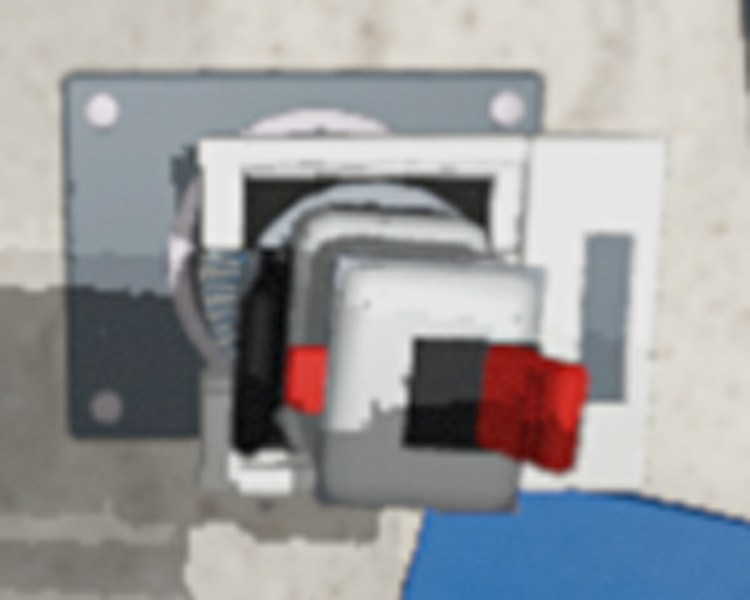

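```bash
python3 - <<'E'
from h import *
a=np.load("w1.npy");o=dict(position=a[:3],tool_rot=a[3:])
f=lambda u,v:(u/5+290,v/5+85)
W=lambda u,v,z:onz("wrist",f(u,v),z,o)[:2]
def ang(p,q): d=q-p; return np.degrees(np.arctan2(d[1],d[0]))
TL,TR,BL,BR=[W(*p,.241) for p in[(338,258),(545,268),(320,505),(518,510)]]
print('handle',TL,TR,BL,BR,'ctr',(TL+TR+BL+BR)/4,'yaws',ang(TL,TR),ang(BL,BR),ang(BL,TL)-90,ang(BR,TR)-90,'sz',np.linalg.norm(TL-TR),np.linalg.norm(TL-BL))
FL,FB,FR=[W(*p,.146) for p in[(200,138),(665,140),(205,490)]]
print('fork',FL,FB,FR,ang(FL,FB),ang(FR,FL)-90,np.linalg.norm(FL-FR))
y=np.radians(-5);x=np.array([np.cos(y),np.sin(y)])
print('axis from fork front',(FL+FR)/2+.039*x)
P=[W(*p,.010) for p in[(65,75),(545,75),(72,437)]]
print('plate',P,ang(P[0],P[1]),ang(P[2],P[0])-90,np.linalg.norm(P[0]-P[1]),np.linalg.norm(P[2]-P[0]))
print('axis from plate', (P[0]+P[2])/2)
print('lever',W(577,418,.261))
E
```

```text
handle [0.4937 0.0943] [0.5304 0.0893] [0.4877 0.0495] [0.5243 0.0452] ctr [0.509  0.0696] yaws -7.768605626052557 -6.67529403950783 -7.653640089399374 -7.921115637979241 sz 0.037026402915943765 0.045251333616438454
fork [0.4735 0.1135] [0.5802 0.1038] [0.4678 0.0307] -5.214597116343766 -3.919841759921553 0.08303041141171513
axis from fork front [0.5095 0.0687]
plate [array([0.4376, 0.1308]), array([0.5838, 0.1178]), array([0.428 , 0.0185])] -5.077887944023486 -4.8660578876365435 0.14677016212188637 0.11271602347160926
axis from plate [0.4328 0.0747]
lever [0.5307 0.066 ]
```

```bash
python3 -c "
from h import *
go([.5095,.069,.245],-6)"
```

```text
t 2.2 pos [0.4559 0.05   0.3795] F [ 1.4644 -0.4516  0.3151] jaw 0.0866 q [-0.135   0.1284  1.5952 -0.0003  1.4181 -0.042 ]
off [ 5.16 -2.4  13.45] rot [0.02 0.01 0.67] target [0.5095, 0.069, 0.245] -6
```

Emit:
drive_tool(plan=[{"offset": [2.5, -1.2, 1], "delta_rot": [0, 0, 0.7], "jaw": 8.7}, {"offset": [5.1, -2.4, 4], "delta_rot": [0, 0, 0.7], "jaw": 8.7}, {"offset": [5.2, -2.4, 7.5], "delta_rot": [0, 0, 0.7], "jaw": 8.7}, {"offset": [5.2, -2.4, 11], "delta_rot": [0, 0, 0.7], "jaw": 8.7}, {"offset": [5.2, -2.4, 13], "delta_rot": [0, 0, 0.7], "jaw": 8.7}, {"offset": [5.2, -2.4, 13.4], "delta_rot": [0, 0, 0.7], "jaw": 8.7}, {"offset": [5.2, -2.4, 13.4], "delta_rot": [0, 0, 0.7], "jaw": 8.7}, {"offset": [5.2, -2.4, 13.4], "delta_rot": [0, 0, 0.7], "jaw": 8.7}])

```text
time: 2.87
position: [0.511, 0.0695, 0.2466]
tool_rot: [0.999, -0.052, 0.001, 0.0]
ft_force: [0.5, 0.6, 0.8]
grip_width: 0.0873
```

```bash
python3 - <<'E'
from h import *
go([.5095,.069,.245],-6)
o=get_obs();im=camera("wrist")[:,:,::-1]
cv2.imwrite("pics/w2.png",im)
E
```

```text
t 2.87 pos [0.511  0.0695 0.2466] F [0.5024 0.5599 0.8052] jaw 0.0873 q [-0.0817  0.3493  1.6765 -0.      1.1137  0.0228]
off [-0.14  0.07  0.16] rot [-0.   -0.12  0.01] target [0.5095, 0.069, 0.245] -6
```

View pics/w2.png

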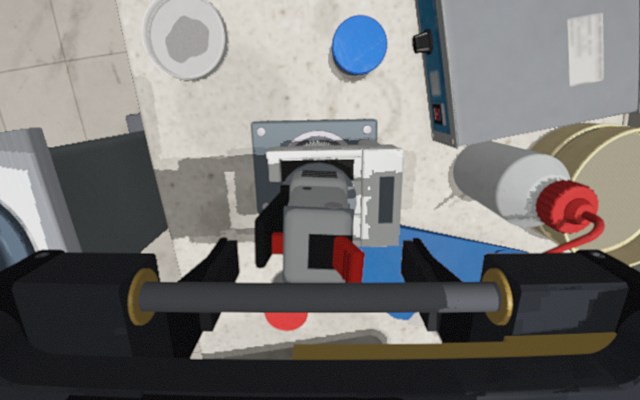

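Emit:
drive_tool(plan=[{"offset": [-1, 0, 0], "delta_rot": [0, 0, 0], "jaw": 8.7}, {"offset": [-1.6, 0, 0], "delta_rot": [0, 0, 0], "jaw": 8.7}, {"offset": [-2.2, 0, 0], "delta_rot": [0, 0, 0], "jaw": 8.7}, {"offset": [-2.8, 0, 0], "delta_rot": [0, 0, 0], "jaw": 8.7}, {"offset": [-3.3, 0, 0], "delta_rot": [0, 0, 0], "jaw": 8.7}, {"offset": [-3.7, 0, 0], "delta_rot": [0, 0, 0], "jaw": 8.7}, {"offset": [-4.0, 0, 0], "delta_rot": [0, 0, 0], "jaw": 8.7}, {"offset": [-4.0, 0, 0], "delta_rot": [0, 0, 0], "jaw": 8.7}])

```text
time: 3.58
position: [0.4699, 0.0746, 0.2459]
tool_rot: [0.999, -0.052, 0.0, -0.0]
ft_force: [1.6, 0.0, 1.7]
grip_width: 0.0869
```

```bash
python3 - <<'E'
from h import *
go([.5095-.004,.069,.245],-6)
o=get_obs();im=camera("wrist")[:,:,::-1]
cv2.imwrite("pics/w3.png",im)
E
```

```text
t 3.58 pos [0.4699 0.0746 0.2459] F [1.594  0.0348 1.7251] jaw 0.0869 q [-0.0781  0.2949  1.7675  0.0003  1.0783  0.0249]
off [3.6  0.19 0.09] rot [-0.02 -0.05  0.09] target [0.5055, 0.069, 0.245] -6
```

View pics/w3.png

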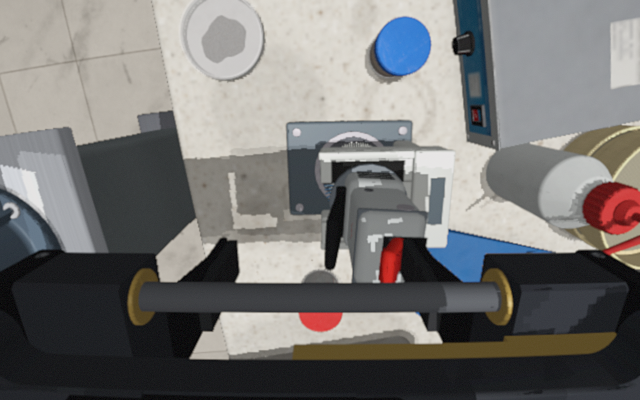

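Emit:
drive_tool(plan=[{"offset": [-0.2, 0, 0], "delta_rot": [0, 0, 0], "jaw": 8.7}, {"offset": [-0.4, 0, 0], "delta_rot": [0, 0, 0], "jaw": 8.7}, {"offset": [-0.4, 0, 0], "delta_rot": [0, 0, 0], "jaw": 8.7}, {"offset": [-0.4, 0, 0], "delta_rot": [0, 0, 0], "jaw": 8.7}, {"offset": [-0.4, 0, 0], "delta_rot": [0, 0, 0], "jaw": 8.7}, {"offset": [-0.4, 0, 0], "delta_rot": [0, 0, 0], "jaw": 8.7}, {"offset": [-0.4, 0, 0], "delta_rot": [0, 0, 0], "jaw": 8.7}, {"offset": [-0.4, 0, 0], "delta_rot": [0, 0, 0], "jaw": 8.7}])

```text
time: 4.3
position: [0.4664, 0.0748, 0.2457]
tool_rot: [0.999, -0.052, 0.0, 0.0]
ft_force: [2.2, 1.0, 4.2]
grip_width: 0.0871
```

Emit:
drive_tool(plan=[{"offset": [1, 0, 0], "delta_rot": [0, 0, 0], "jaw": 8.7}, {"offset": [2.5, 0, -1], "delta_rot": [0, 0, 0], "jaw": 8.7}, {"offset": [4.0, 0.2, -2], "delta_rot": [0, 0, 0], "jaw": 8.7}, {"offset": [4.0, 0.2, -3], "delta_rot": [0, 0, 0], "jaw": 8.7}, {"offset": [4.0, 0.2, -3], "delta_rot": [0, 0, 0], "jaw": 8.7}, {"offset": [4.0, 0.2, -3], "delta_rot": [0, 0, 0], "jaw": 8.7}, {"offset": [4.0, 0.2, -3], "delta_rot": [0, 0, 0], "jaw": 8.7}, {"offset": [4.0, 0.2, -3], "delta_rot": [0, 0, 0], "jaw": 8.7}])

```text
time: 4.97
position: [0.5041, 0.069, 0.2747]
tool_rot: [0.999, -0.052, -0.001, -0.0]
ft_force: [-0.9, -0.1, 0.1]
grip_width: 0.087
```

```bash
python3 - <<'E'
from h import *
go([.5055,.069,.205],-6)
o=get_obs();im=camera("wrist")[:,:,::-1]
np.save("w4.npy",np.r_[o["position"],o["tool_rot"]])
cv2.imwrite("pics/w4.png",im);cv2.imwrite("pics/w4z.png",cv2.resize(im[120:320,220:420],None,fx=3.0,fy=3.0,interpolation=cv2.INTER_CUBIC))
E
```

```text
t 4.97 pos [0.5041 0.069  0.2747] F [-0.9104 -0.0863  0.0973] jaw 0.087 q [-0.0839  0.3083  1.6521  0.      1.1842  0.0192]
off [ 0.16 -0.02  6.97] rot [0.   0.17 0.09] target [0.5055, 0.069, 0.205] -6
```

View pics/w4z.png

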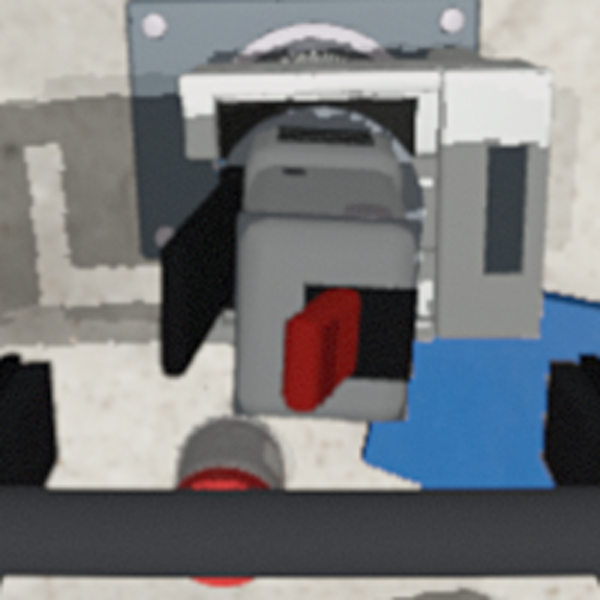

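```bash
python3 - <<'E'
from h import *
a=np.load("w4.npy");o=dict(position=a[:3],tool_rot=a[3:])
f=lambda u,v:(u/3+220,v/3+120)
W=lambda u,v,z:onz("wrist",f(u,v),z,o)[:2]
print('tip', W(302,362,.261), 'handle',W(242,215,.241),W(420,220,.241),W(232,415,.241),W(405,418,.241))
E
```

```text
tip [0.5049 0.071 ] handle [0.4952 0.0955] [0.5309 0.0909] [0.4878 0.0515] [0.5247 0.0471]
```

Emit:
drive_tool(squeeze=45, plan=[{"offset": [0.1, -0.1, 2], "delta_rot": [0, 0, 1.3], "jaw": 8.7}, {"offset": [0.1, -0.1, 4], "delta_rot": [0, 0, 1.3], "jaw": 8.7}, {"offset": [0.1, -0.1, 6], "delta_rot": [0, 0, 1.3], "jaw": 8.7}, {"offset": [0.1, -0.1, 7], "delta_rot": [0, 0, 1.3], "jaw": 8.7}, {"offset": [0.1, -0.1, 7], "delta_rot": [0, 0, 1.3], "jaw": 8.7}, {"offset": [0.1, -0.1, 7], "delta_rot": [0, 0, 1.3], "jaw": 7}, {"offset": [0.1, -0.1, 7], "delta_rot": [0, 0, 1.3], "jaw": 6}, {"offset": [0.1, -0.1, 7], "delta_rot": [0, 0, 1.3], "jaw": 6}])

```text
time: 5.68
position: [0.5075, 0.0696, 0.2065]
tool_rot: [0.998, -0.063, 0.001, 0.0]
ft_force: [-0.4, -0.3, 0.1]
grip_width: 0.0742
```

Emit:
drive_tool(squeeze=45, plan=[{"offset": [0, 0, 0], "delta_rot": [0, 0, 0], "jaw": 5.2}, {"offset": [0, 0, 0], "delta_rot": [0, 0, 0], "jaw": 4.8}, {"offset": [0, 0, 0], "delta_rot": [0, 0, 0], "jaw": 4.2}, {"offset": [0, 0, 0], "delta_rot": [0, 0, 0], "jaw": 4.2}, {"offset": [0, 0, 0], "delta_rot": [0, 0, 0], "jaw": 4.2}, {"offset": [0, 0, 0], "delta_rot": [0, 0, 0], "jaw": 4.2}, {"offset": [0, 0, 0], "delta_rot": [0, 0, 0], "jaw": 4.2}, {"offset": [0, 0, 0], "delta_rot": [0, 0, 0], "jaw": 4.2}])

```text
time: 6.35
position: [0.5061, 0.0697, 0.2055]
tool_rot: [0.998, -0.063, -0.001, 0.0]
ft_force: [-4.6, -0.4, 2.8]
grip_width: 0.0459
```

```bash
python3 - <<'E'
from h import *
go([.5055,.0705,.205],-7.5)
o=get_obs();im=camera("wrist")[:,:,::-1]
cv2.imwrite("pics/w5.png",im)
cv2.imwrite("pics/s5.png",cv2.resize(camera("scene")[150:300,230:430,::-1],None,fx=4,fy=4,interpolation=cv2.INTER_CUBIC))
E
```

```text
t 6.35 pos [0.5061 0.0697 0.2055] F [-4.5975 -0.3747  2.8431] jaw 0.0459 q [-0.0822  0.3988  1.7334 -0.0001  1.011   0.0438]
off [-0.07 -0.08  0.05] rot [0.01 0.09 0.28] target [0.5055, 0.0705, 0.205] -7.5
```

View pics/w5.png

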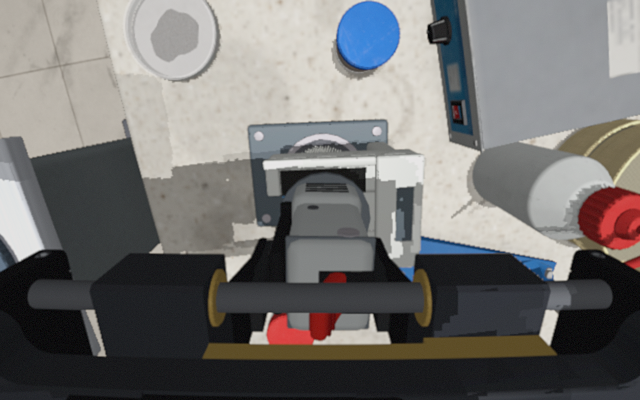

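View pics/s5.png

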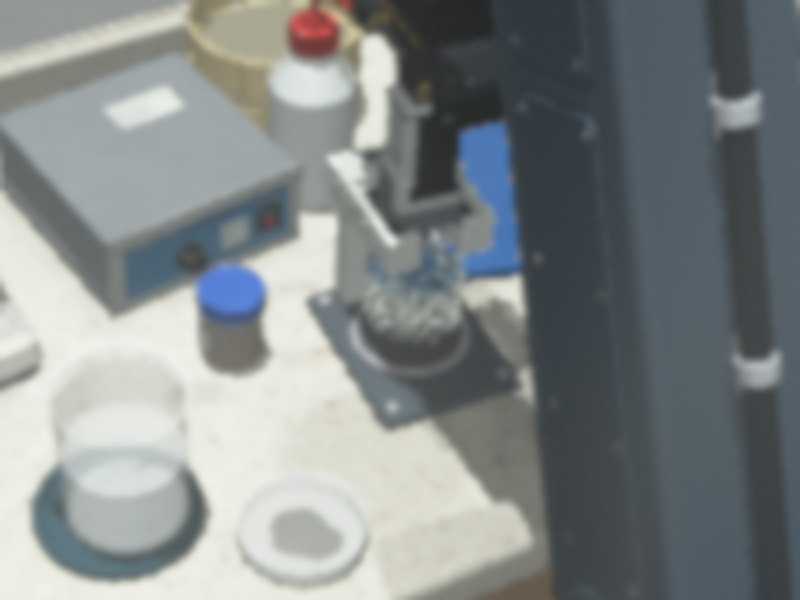

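Emit:
drive_tool(plan=[{"offset": [0, 0, -0.5], "delta_rot": [0, 0, 0], "jaw": 4.2}, {"offset": [0, 0, -1.0], "delta_rot": [0, 0, 0], "jaw": 4.2}, {"offset": [0, 0, -1.5], "delta_rot": [0, 0, 0], "jaw": 4.2}, {"offset": [0, 0, -1.6], "delta_rot": [0, 0, 0], "jaw": 4.2}, {"offset": [-0.5, 0, -1.6], "delta_rot": [0, 0, 0], "jaw": 4.2}, {"offset": [-1.5, 0.1, -1.6], "delta_rot": [0, 0, 0], "jaw": 4.2}, {"offset": [-2.5, 0.1, -1.6], "delta_rot": [0, 0, 0], "jaw": 4.2}, {"offset": [-3.5, 0.1, -1.6], "delta_rot": [0, 0, 0], "jaw": 4.2}])

```text
time: 7.12
position: [0.4697, 0.0733, 0.2211]
tool_rot: [0.998, -0.063, -0.001, -0.0]
ft_force: [-1.3, -0.1, -7.3]
grip_width: 0.0463
```

Emit:
drive_tool(plan=[{"offset": [-1.5, 0.1, 0], "delta_rot": [0, 0, 0], "jaw": 4.2}, {"offset": [-3.0, 0.1, 0], "delta_rot": [0, 0, 0], "jaw": 4.2}, {"offset": [-4.3, 0.2, 0], "delta_rot": [0, 0, 0], "jaw": 4.2}, {"offset": [-4.6, 0.2, -1.5], "delta_rot": [0, 0, 0], "jaw": 4.2}, {"offset": [-4.6, 0.2, -4], "delta_rot": [0, 0, 0], "jaw": 4.2}, {"offset": [-4.6, 0.2, -7], "delta_rot": [0, 0, 0], "jaw": 4.2}, {"offset": [-4.6, 0.2, -10], "delta_rot": [0, 0, 0], "jaw": 4.2}, {"offset": [-4.6, 0.2, -13], "delta_rot": [0, 0, 0], "jaw": 4.2}])

```text
time: 7.78
position: [0.4239, 0.0771, 0.3524]
tool_rot: [0.998, -0.063, -0.001, -0.0]
ft_force: [0.8, -0.3, -7.4]
grip_width: 0.0458
```

Emit:
drive_tool(plan=[{"offset": [0, -1.5, -1], "delta_rot": [0, 0, 0], "jaw": 4.2}, {"offset": [0, -3, -1.5], "delta_rot": [0, 0, 0], "jaw": 4.2}, {"offset": [0, -5, -1.5], "delta_rot": [0, 0, 0], "jaw": 4.2}, {"offset": [0, -7, -1.5], "delta_rot": [0, 0, 0], "jaw": 4.2}, {"offset": [0, -8.5, -1.5], "delta_rot": [0, 0, 0], "jaw": 4.2}, {"offset": [0, -9.5, -1.5], "delta_rot": [0, 0, 0], "jaw": 4.2}, {"offset": [0, -10, -1.5], "delta_rot": [0, 0, 0], "jaw": 4.2}, {"offset": [0, -10, -1.5], "delta_rot": [0, 0, 0], "jaw": 4.2}])

```text
time: 8.45
position: [0.4377, 0.1766, 0.3661]
tool_rot: [0.998, -0.062, -0.001, 0.0]
ft_force: [0.2, 0.2, -7.5]
grip_width: 0.0458
```

```bash
python3 - <<'E'
from h import *
go([.45,.335,.36],-7)
o=get_obs();im=camera("wrist")[:,:,::-1]
np.save("w6.npy",np.r_[o["position"],o["tool_rot"]])
cv2.imwrite("pics/w6.png",im)
cv2.imwrite("pics/s6.png",cv2.resize(camera("scene")[150:300,230:430,::-1],None,fx=4,fy=4,interpolation=cv2.INTER_CUBIC))
E
```

```text
t 8.45 pos [0.4377 0.1766 0.3661] F [ 0.2036  0.2472 -7.4751] jaw 0.0458 q [ 0.146   0.1613  1.5911 -0.      1.3902  0.2706]
off [ -0.75 -15.87   0.61] rot [ 0.02  0.06 -0.13] target [0.45, 0.335, 0.36] -7
```

View pics/w6.png

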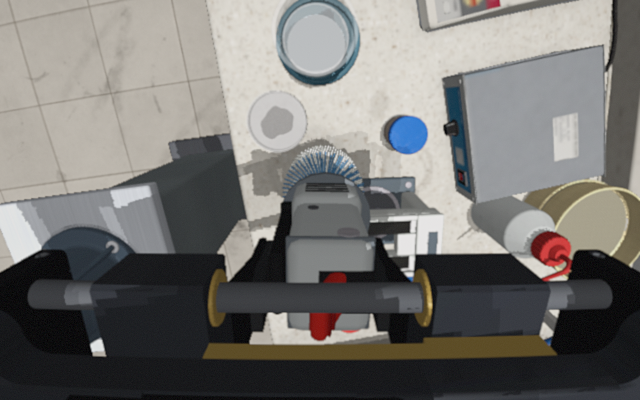

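View pics/s6.png

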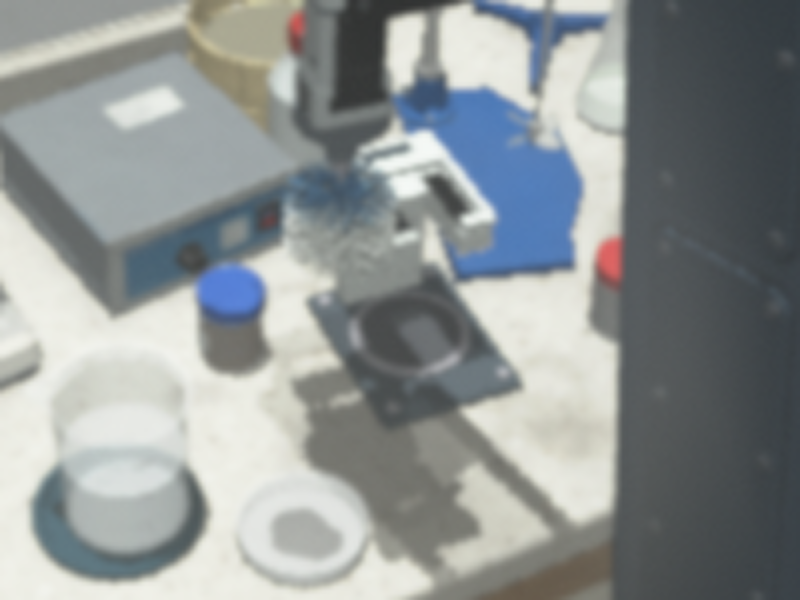

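Emit:
drive_tool(plan=[{"offset": [0, -1, -0.5], "delta_rot": [0, 0, 0], "jaw": 4.2}, {"offset": [0, -2.5, -1], "delta_rot": [0, 0, 0], "jaw": 4.2}, {"offset": [0, -4, -1], "delta_rot": [0, 0, 0], "jaw": 4.2}, {"offset": [0, -5, -1], "delta_rot": [0, 0, 0], "jaw": 4.2}, {"offset": [0, -5, -1], "delta_rot": [0, 0, 0], "jaw": 4.2}, {"offset": [0, -5, -1], "delta_rot": [0, 0, 0], "jaw": 4.2}, {"offset": [0, -5, -1], "delta_rot": [0, 0, 0], "jaw": 4.2}, {"offset": [0, -5, -1], "delta_rot": [0, 0, 0], "jaw": 4.2}])

```text
time: 9.22
position: [0.4447, 0.225, 0.3763]
tool_rot: [0.998, -0.063, -0.0, 0.0]
ft_force: [0.2, -0.3, -7.3]
grip_width: 0.0462
```

```bash
python3 - <<'E'
from h import *
go([.45,.335,.36],-7)
o=get_obs();im=camera("wrist")[:,:,::-1]
np.save("w7.npy",np.r_[o["position"],o["tool_rot"]])
cv2.imwrite("pics/w7.png",im)
cv2.imwrite("pics/w7z.png",cv2.resize(im[0:200,230:410],None,fx=3,fy=3,interpolation=cv2.INTER_CUBIC))
E
```

```text
t 9.22 pos [0.4447 0.225  0.3763] F [ 0.1526 -0.2528 -7.3287] jaw 0.0462 q [ 0.2441  0.1965  1.5181 -0.0005  1.4279  0.3708]
off [ -0.86 -10.99   1.63] rot [ 0.05  0.04 -0.26] target [0.45, 0.335, 0.36] -7
```

View pics/w7z.png

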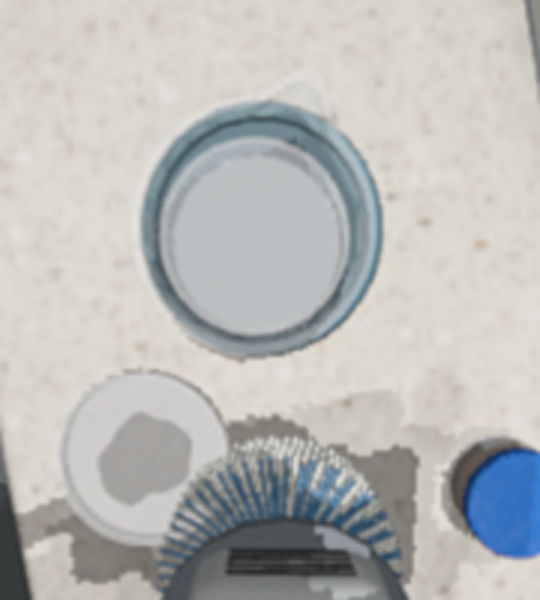

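```bash
python3 - <<'E'
from h import *
a=np.load("w7.npy");o=dict(position=a[:3],tool_rot=a[3:])
f=lambda u,v:(u/3+230,v/3)
W=lambda u,v,z:onz("wrist",f(u,v),z,o)[:2]
L,Rr,T,B=W(162,237,.009),W(345,237,.009),W(254,140,.009),W(254,335,.009)
print('floor ctr',(L+Rr)/2,(T+B)/2,np.linalg.norm(L-Rr),np.linalg.norm(T-B))
L,Rr,B=W(140,227,.010),W(382,227,.010),W(261,355,.01)
print('pad',(L+Rr)/2,np.linalg.norm(L-Rr),B)
print('spout',W(305,85,.123))
# predicted: circles for candidate centre
im=cv2.imread("pics/w7.png");
for c,col in [((.4445,.336),(0,0,255))]:
    th=np.linspace(0,2*np.pi,90)
    for r,z in [(.049,.123),(.040,.009),(.040,.12)]:
        P=proj("wrist",np.c_[c[0]+r*np.cos(th),c[1]+r*np.sin(th),0*th+z],o)
        print(r,z,((P[:,0].min()-230)*3,(P[:,0].max()-230)*3,P[:,1].min()*3,P[:,1].max()*3))
E
```

```text
floor ctr [0.4503 0.3342] [0.4504 0.3329] 0.0913111201900666 0.09286327833100802
pad [0.4547 0.3384] 0.12026624188531143 [0.4467 0.2765]
spout [0.4777 0.3795]
0.049 0.123 (np.float64(107.61023442001118), np.float64(359.09948992977894), np.float64(80.35437972910333), np.float64(345.19113184552674))
0.04 0.009 (np.float64(161.20797185017113), np.float64(321.6022747291562), np.float64(148.92864906427195), np.float64(317.2356008761702))
0.04 0.12 (np.float64(131.7021378025401), np.float64(335.5150990448887), np.float64(107.34960600805044), np.float64(321.95561527896444))
```

```bash
python3 - <<'E'
from h import *
a=np.load("w7.npy");o=dict(position=a[:3],tool_rot=a[3:])
w=cv2.imread("pics/w7.png");s=cv2.imread("pics/scene0.png");t=cv2.imread("pics/top0.png")
def ov(im,n,x0,y0,W_,H,k,out):
    z=cv2.resize(im[y0:y0+H,x0:x0+W_],None,fx=k,fy=k,interpolation=cv2.INTER_CUBIC)
    z=cv2.createCLAHE(3,(4,4)).apply(cv2.cvtColor(z,cv2.COLOR_BGR2GRAY));z=cv2.cvtColor(z,cv2.COLOR_GRAY2BGR); z2=z.copy()
    th=np.linspace(0,2*np.pi,120)
    for c,r,h,col in [((.4504,.3335),.049,.123,(0,0,255)),((.4504,.3335),.040,.009,(0,255,0)),((.4547,.338),.061,.01,(255,0,0))]:
        P=proj(n,np.c_[c[0]+r*np.cos(th),c[1]+r*np.sin(th),0*th+h],o if n=="wrist" else None)
        cv2.polylines(z2,[((P-[x0,y0])*k).astype(int)],True,col,1)
    cv2.imwrite(out,np.hstack([z,z2]))
ov(w,"wrist",265,15,100,110,4,"pics/ovw.png")
ov(s,"scene",230,230,65,70,6,"pics/ovs.png")
ov(t,"top",238,210,45,45,8,"pics/ovt.png")
E
```

```text
(no output)
```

View pics/ovw.png

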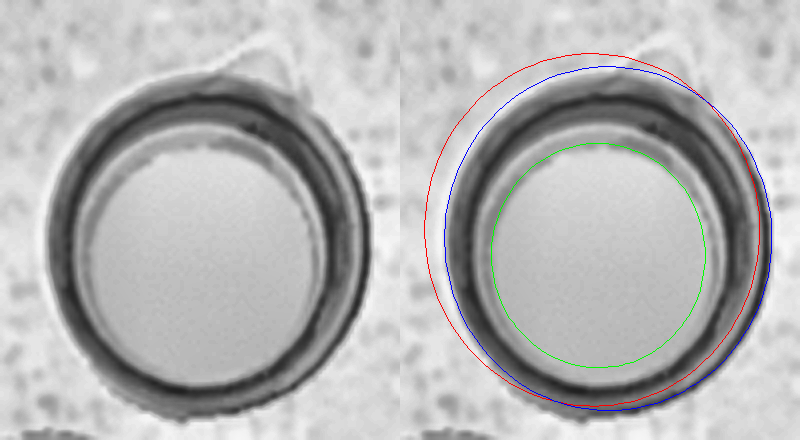

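View pics/ovs.png

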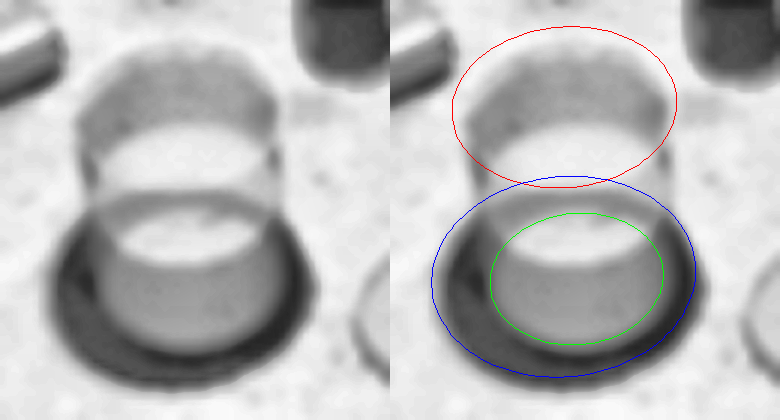

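View pics/ovt.png

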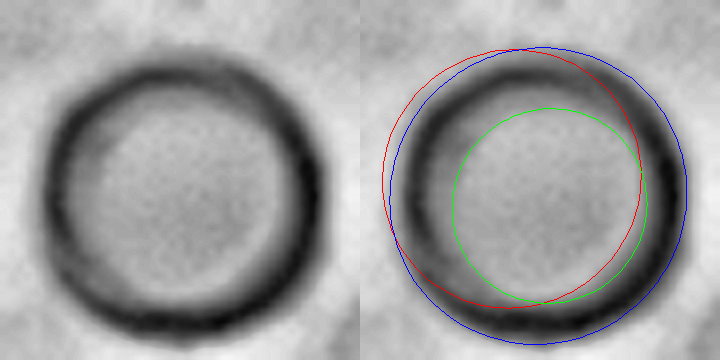

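Emit:
drive_tool(plan=[{"offset": [0, -1, 0], "delta_rot": [0, 0, 0], "jaw": 4.2}, {"offset": [-0.2, -2, 0], "delta_rot": [0, 0, 0], "jaw": 4.2}, {"offset": [-0.4, -3, 0], "delta_rot": [0, 0, 0], "jaw": 4.2}, {"offset": [-0.4, -3.2, 0], "delta_rot": [0, 0, 0], "jaw": 4.2}, {"offset": [-0.4, -3.2, 0], "delta_rot": [0, 0, 0], "jaw": 4.2}, {"offset": [-0.4, -3.2, 0], "delta_rot": [0, 0, 0], "jaw": 4.2}, {"offset": [-0.4, -3.2, 0], "delta_rot": [0, 0, 0], "jaw": 4.2}, {"offset": [-0.4, -3.2, 0], "delta_rot": [0, 0, 0], "jaw": 4.2}])

```text
time: 9.93
position: [0.4449, 0.2576, 0.3765]
tool_rot: [0.998, -0.063, -0.0, 0.0]
ft_force: [-0.5, 0.4, -7.9]
grip_width: 0.046
```

```bash
python3 - <<'E'
from h import *
go([.45,.335,.36],-7)
o=get_obs();im=camera("wrist")[:,:,::-1]
np.save("w8.npy",np.r_[o["position"],o["tool_rot"]])
cv2.imwrite("pics/w8.png",im)
cv2.imwrite("pics/w8z.png",cv2.resize(im[30:175,240:390],None,fx=5,fy=4,interpolation=cv2.INTER_CUBIC) if 0 else cv2.resize(im[30:170,250:390],None,fx=4.2,fy=4.2,interpolation=cv2.INTER_CUBIC))
print(proj("wrist",[[.4504,.3335,.123],[.4504,.3335,.009]],o))
E
```

```text
t 9.93 pos [0.4449 0.2576 0.3765] F [-0.5272  0.3627 -7.8616] jaw 0.046 q [ 0.3075  0.2218  1.4842 -0.0003  1.4359  0.4337]
off [-0.47 -7.74  1.65] rot [ 0.02  0.01 -0.23] target [0.45, 0.335, 0.36] -7
[[316.32   102.4837]
 [317.0835 101.9444]]
```

View pics/w8z.png

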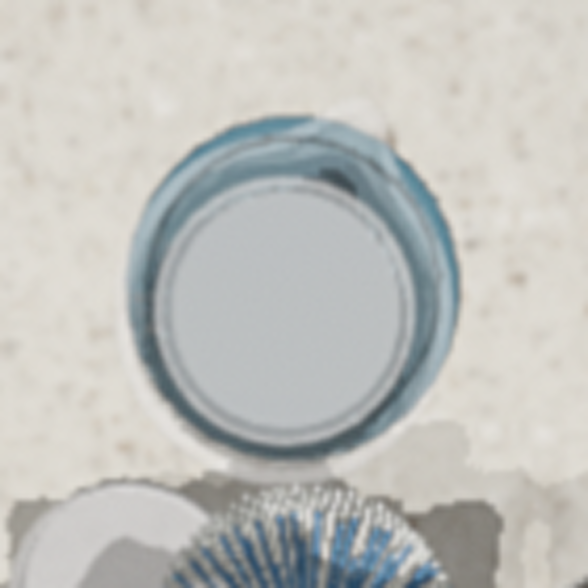

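```bash
python3 - <<'E'
from h import *
go([.448,.3322,.32],-7)
E
```

```text
t 9.98 pos [0.4449 0.2576 0.3765] F [ 1.0514 -0.6703 -7.5743] jaw 0.0462 q [ 0.3073  0.2217  1.4842 -0.0002  1.4359  0.4337]
off [-0.64 -7.44  5.65] rot [ 0.02  0.   -0.24] target [0.448, 0.3322, 0.32] -7
```

View pics/w8.png

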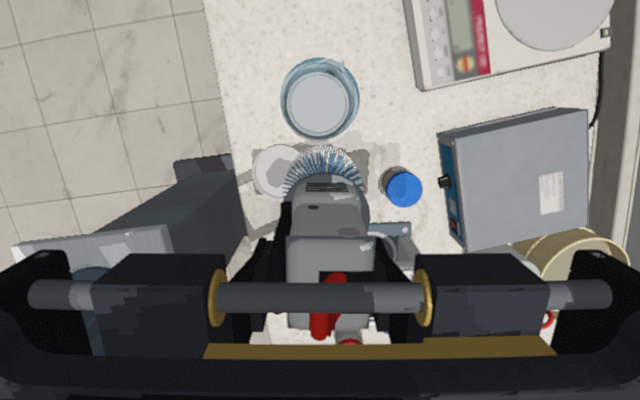

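Emit:
drive_tool(plan=[{"offset": [-0.2, -2, 0], "delta_rot": [0, 0, 0], "jaw": 4.2}, {"offset": [-0.5, -4.5, 0], "delta_rot": [0, 0, 0], "jaw": 4.2}, {"offset": [-0.6, -6.5, 1], "delta_rot": [0, 0, 0], "jaw": 4.2}, {"offset": [-0.6, -7.4, 2.5], "delta_rot": [0, 0, 0], "jaw": 4.2}, {"offset": [-0.6, -7.4, 4], "delta_rot": [0, 0, 0], "jaw": 4.2}, {"offset": [-0.6, -7.4, 5], "delta_rot": [0, 0, 0], "jaw": 4.2}, {"offset": [-0.6, -7.4, 5], "delta_rot": [0, 0, 0], "jaw": 4.2}, {"offset": [-0.6, -7.4, 5], "delta_rot": [0, 0, 0], "jaw": 4.2}])

```text
time: 10.65
position: [0.4481, 0.3315, 0.3261]
tool_rot: [0.998, -0.063, -0.001, 0.0]
ft_force: [0.0, 0.1, -7.0]
grip_width: 0.0459
```

```bash
python3 - <<'E'
from h import *
go([.448,.3322,.19],-7)
for n,c in(("scene",(225,175,100,125)),("top",(220,185,90,80))):
    im=camera(n)[:,:,::-1]; x,y,w,h=c
    cv2.imwrite(f"pics/{n}9.png",cv2.resize(im[y:y+h,x:x+w],None,fx=4.7,fy=4.7,interpolation=cv2.INTER_CUBIC))
E
```

```text
t 10.65 pos [0.4481 0.3315 0.3261] F [ 0.0187  0.116  -7.0408] jaw 0.0459 q [ 0.4365  0.33    1.4666 -0.0001  1.3467  0.5632]
off [-0.   -0.08 13.61] rot [ 0.06  0.08 -0.25] target [0.448, 0.3322, 0.19] -7
```

View pics/scene9.png

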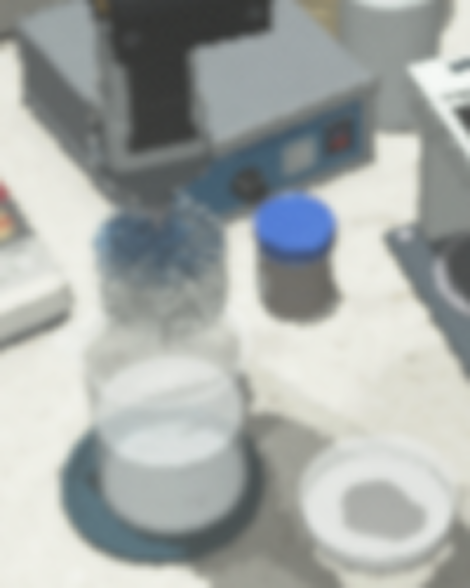

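Emit:
drive_tool(plan=[{"offset": [0, 0, 1.5], "delta_rot": [0, 0, 0], "jaw": 4.2}, {"offset": [0, 0, 3], "delta_rot": [0, 0, 0], "jaw": 4.2}, {"offset": [0, 0, 4.5], "delta_rot": [0, 0, 0], "jaw": 4.2}, {"offset": [0, 0, 6], "delta_rot": [0, 0, 0], "jaw": 4.2}, {"offset": [0, 0, 7.5], "delta_rot": [0, 0, 0], "jaw": 4.2}, {"offset": [0, 0, 9], "delta_rot": [0, 0, 0], "jaw": 4.2}, {"offset": [0, 0, 10.2], "delta_rot": [0, 0, 0], "jaw": 4.2}, {"offset": [0, 0, 11], "delta_rot": [0, 0, 0], "jaw": 4.2}])

```text
time: 11.42
position: [0.449, 0.3319, 0.2166]
tool_rot: [0.998, -0.063, 0.0, -0.0]
ft_force: [-0.9, -0.3, -8.1]
grip_width: 0.0459
```

```bash
python3 - <<'E'
from h import *
go([.448,.3322,.19],-7)
im=camera("scene")[:,:,::-1]; x,y,w,h=(225,175,100,125)
cv2.imwrite(f"pics/scene10.png",cv2.resize(im[y:y+h,x:x+w],None,fx=4.7,fy=4.7,interpolation=cv2.INTER_CUBIC))
E
```

```text
t 11.42 pos [0.449  0.3319 0.2166] F [-0.886  -0.2603 -8.0752] jaw 0.0459 q [ 0.4365  0.4447  1.609  -0.      1.0868  0.5631]
off [-0.1  -0.01  2.66] rot [-0.03 -0.05 -0.26] target [0.448, 0.3322, 0.19] -7
```

View pics/scene10.png

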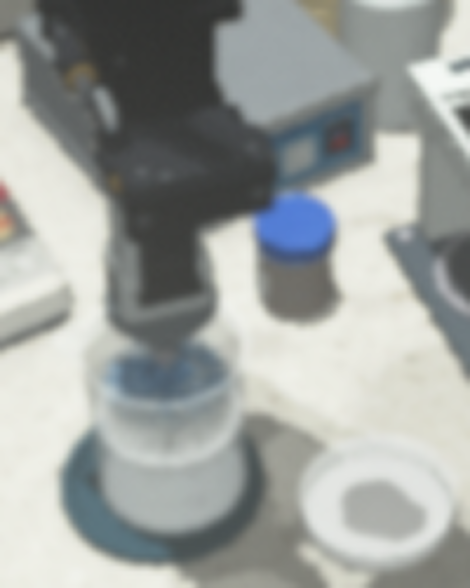

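Emit:
drive_tool(plan=[{"offset": [0, 0, 0.7], "delta_rot": [0, 0, 0], "jaw": 4.2}, {"offset": [0, 0, 1.4], "delta_rot": [0, 0, 0], "jaw": 4.2}, {"offset": [0, 0, 2.0], "delta_rot": [0, 0, 0], "jaw": 4.2}, {"offset": [0, 0, 2.4], "delta_rot": [0, 0, 0], "jaw": 4.2}, {"offset": [0, 0, 2.6], "delta_rot": [0, 0, 0], "jaw": 4.2}, {"offset": [0, 0, 2.7], "delta_rot": [0, 0, 0], "jaw": 4.2}, {"offset": [0, 0, 2.7], "delta_rot": [0, 0, 0], "jaw": 4.2}, {"offset": [0, 0, 2.7], "delta_rot": [0, 0, 0], "jaw": 4.2}])

```text
time: 12.13
position: [0.4485, 0.3322, 0.1898]
tool_rot: [0.998, -0.063, 0.0, -0.0]
ft_force: [0.4, 0.5, -7.4]
grip_width: 0.0457
```

Emit:
drive_tool(plan=[{"offset": [0, 0, 0.15], "delta_rot": [0, 0, 0], "jaw": 4.2}, {"offset": [0, 0, 0.3], "delta_rot": [0, 0, 0], "jaw": 4.2}, {"offset": [0, 0, 0.3], "delta_rot": [0, 0, 0], "jaw": 4.2}, {"offset": [0, 0, 0.3], "delta_rot": [0, 0, 0], "jaw": 4.2}, {"offset": [0, 0, 0.3], "delta_rot": [0, 0, 0], "jaw": 4.2}, {"offset": [0, 0, 0.3], "delta_rot": [0, 0, 0], "jaw": 4.2}, {"offset": [0, 0, 0.3], "delta_rot": [0, 0, 0], "jaw": 4.2}, {"offset": [0, 0, 0.3], "delta_rot": [0, 0, 0], "jaw": 4.2}])

```text
time: 12.8
position: [0.4483, 0.3321, 0.1866]
tool_rot: [0.998, -0.063, 0.0, -0.0]
ft_force: [-0.2, -0.6, -7.5]
grip_width: 0.046
```

Emit:
drive_tool(plan=[{"offset": [0, 0, -1.5], "delta_rot": [0, 0, 0], "jaw": 4.2}, {"offset": [0, 0, -3], "delta_rot": [0, 0, 0], "jaw": 4.2}, {"offset": [0, 0, -5], "delta_rot": [0, 0, 0], "jaw": 4.2}, {"offset": [0, 0, -7], "delta_rot": [0, 0, 0], "jaw": 4.2}, {"offset": [0, 0, -8.5], "delta_rot": [0, 0, 0], "jaw": 4.2}, {"offset": [0, 0, -9.4], "delta_rot": [0, 0, 0], "jaw": 4.2}, {"offset": [0, 0, -9.6], "delta_rot": [0, 0, 0], "jaw": 4.2}, {"offset": [0, 0, -9.6], "delta_rot": [0, 0, 0], "jaw": 4.2}])

```text
time: 13.47
position: [0.4483, 0.332, 0.2828]
tool_rot: [0.998, -0.063, 0.0, -0.0]
ft_force: [0.5, -0.7, -6.8]
grip_width: 0.0459
```

```bash
python3 - <<'E'
from h import *
go([.448,.3322,.285],-7)
im=camera("scene")[:,:,::-1]; x,y,w,h=(225,175,100,125)
cv2.imwrite(f"pics/scene11.png",cv2.resize(im[y:y+h,x:x+w],None,fx=4.7,fy=4.7,interpolation=cv2.INTER_CUBIC))
cv2.imwrite("pics/w11.png",camera("wrist")[:,:,::-1])
E
```

```text
t 13.47 pos [0.4483 0.332  0.2828] F [ 0.4796 -0.6755 -6.8317] jaw 0.0459 q [ 0.4372  0.3697  1.5292 -0.      1.242   0.5632]
off [-0.03 -0.01 -0.22] rot [-0.02 -0.03 -0.22] target [0.448, 0.3322, 0.285] -7
```

View pics/scene11.png

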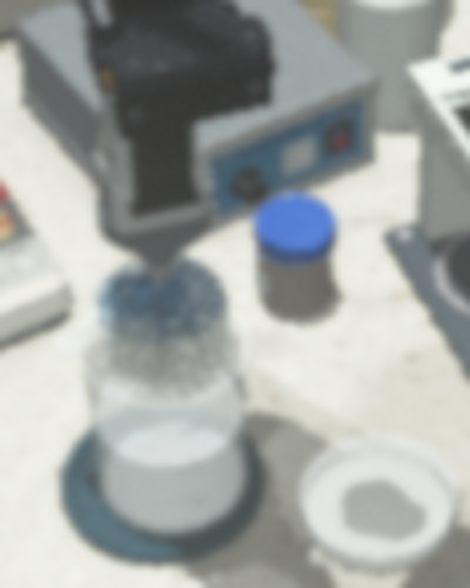

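View pics/w11.png

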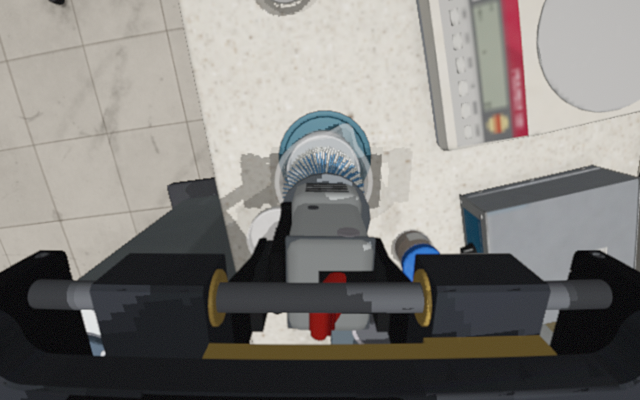

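Emit:
drive_tool(plan=[{"offset": [0, 0, -0.3], "delta_rot": [0, 0, 0], "jaw": 4.2}, {"offset": [0, 0, -0.3], "delta_rot": [0, 0, 0], "jaw": 4.2}, {"offset": [0, 0, -0.3], "delta_rot": [0, 0, 0], "jaw": 4.2}, {"offset": [0, 0, 1.5], "delta_rot": [0, 0, 0], "jaw": 4.2}, {"offset": [0, 0, 3.5], "delta_rot": [0, 0, 0], "jaw": 4.2}, {"offset": [0, 0, 5.5], "delta_rot": [0, 0, 0], "jaw": 4.2}, {"offset": [0, 0, 7.0], "delta_rot": [0, 0, 0], "jaw": 4.2}, {"offset": [0, 0, 8.2], "delta_rot": [0, 0, 0], "jaw": 4.2}])

```text
time: 14.23
position: [0.4476, 0.3317, 0.1987]
tool_rot: [0.998, -0.063, -0.001, 0.001]
ft_force: [0.2, 1.2, -7.7]
grip_width: 0.0458
```

Emit:
drive_tool(plan=[{"offset": [0, 0, 0.8], "delta_rot": [0, 0, 0], "jaw": 4.2}, {"offset": [0, 0, 1.3], "delta_rot": [0, 0, 0], "jaw": 4.2}, {"offset": [0, 0, 1.4], "delta_rot": [0, 0, 0], "jaw": 4.2}, {"offset": [0, 0, 1.4], "delta_rot": [0, 0, 0], "jaw": 4.2}, {"offset": [0, 0, 1.4], "delta_rot": [0, 0, 0], "jaw": 4.2}, {"offset": [0, 0, 1.4], "delta_rot": [0, 0, 0], "jaw": 4.2}, {"offset": [0, 0, 1.4], "delta_rot": [0, 0, 0], "jaw": 4.2}, {"offset": [0, 0, 1.4], "delta_rot": [0, 0, 0], "jaw": 4.2}])

```text
time: 14.9
position: [0.4486, 0.3322, 0.1871]
tool_rot: [0.998, -0.063, 0.0, -0.0]
ft_force: [-0.3, 0.9, -7.2]
grip_width: 0.0457
```

Emit:
drive_tool(plan=[{"offset": [0, 0, -1], "delta_rot": [0, 0, 0], "jaw": 4.2}, {"offset": [0, 0, -3], "delta_rot": [0, 0, 0], "jaw": 4.2}, {"offset": [0, 0, -5], "delta_rot": [0, 0, 0], "jaw": 4.2}, {"offset": [0, 0, -7.5], "delta_rot": [0, 0, 0], "jaw": 4.2}, {"offset": [0, 0, -10], "delta_rot": [0, 0, 0], "jaw": 4.2}, {"offset": [0, 0, -12.5], "delta_rot": [0, 0, 0], "jaw": 4.2}, {"offset": [0, 0, -15], "delta_rot": [0, 0, 0], "jaw": 4.2}, {"offset": [0, 0, -17], "delta_rot": [0, 0, 0], "jaw": 4.2}])

```text
time: 15.57
position: [0.4482, 0.3321, 0.3596]
tool_rot: [0.998, -0.063, 0.001, -0.001]
ft_force: [0.5, 0.2, -7.1]
grip_width: 0.0458
```

```bash
python3 - <<'E'
from h import *
go([.424,.0769,.3524],-7)
im=camera("scene")[:,:,::-1]; x,y,w,h=(225,175,100,125)
cv2.imwrite(f"pics/scene12.png",cv2.resize(im[y:y+h,x:x+w],None,fx=4.7,fy=4.7,interpolation=cv2.INTER_CUBIC))
E
```

```text
t 15.57 pos [0.4482 0.3321 0.3596] F [ 0.5261  0.1537 -7.1483] jaw 0.0458 q [0.4373 0.3025 1.4158 0.0001 1.4205 0.5632]
off [ 0.8  25.62  0.68] rot [-0.09 -0.13 -0.21] target [0.424, 0.0769, 0.3524] -7
```

View pics/scene12.png

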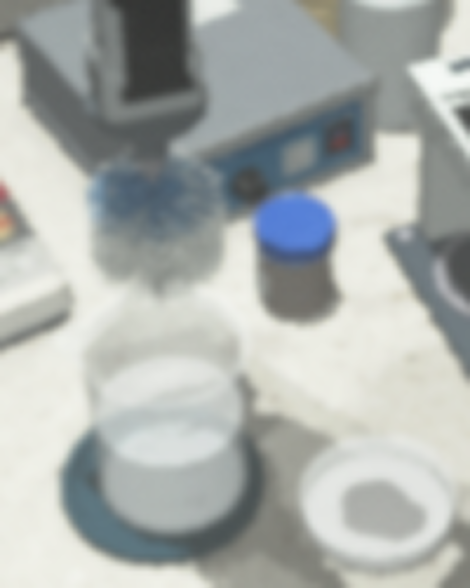

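Emit:
drive_tool(plan=[{"offset": [0, 1.5, 0], "delta_rot": [0, 0, 0], "jaw": 4.2}, {"offset": [0.1, 4, 0], "delta_rot": [0, 0, 0], "jaw": 4.2}, {"offset": [0.2, 7, 0], "delta_rot": [0, 0, 0], "jaw": 4.2}, {"offset": [0.3, 10, 0], "delta_rot": [0, 0, 0], "jaw": 4.2}, {"offset": [0.4, 13, 0], "delta_rot": [0, 0, 0], "jaw": 4.2}, {"offset": [0.5, 16, 0], "delta_rot": [0, 0, 0], "jaw": 4.2}, {"offset": [0.6, 19, 0], "delta_rot": [0, 0, 0], "jaw": 4.2}, {"offset": [0.7, 22, 0], "delta_rot": [0, 0, 0], "jaw": 4.2}])

```text
time: 16.28
position: [0.4259, 0.1114, 0.3557]
tool_rot: [0.998, -0.063, -0.001, 0.0]
ft_force: [0.7, 0.2, -7.4]
grip_width: 0.0461
```

Emit:
drive_tool(plan=[{"offset": [0, 2, 0], "delta_rot": [0, 0, 0], "jaw": 4.2}, {"offset": [0, 3, 0], "delta_rot": [0, 0, 0], "jaw": 4.2}, {"offset": [0, 3.6, 1], "delta_rot": [0, 0, 0], "jaw": 4.2}, {"offset": [0, 3.6, 3], "delta_rot": [0, 0, 0], "jaw": 4.2}, {"offset": [0, 3.6, 5], "delta_rot": [0, 0, 0], "jaw": 4.2}, {"offset": [0, 3.6, 7], "delta_rot": [0, 0, 0], "jaw": 4.2}, {"offset": [0, 3.6, 8], "delta_rot": [0, 0, 0], "jaw": 4.2}, {"offset": [0, 3.6, 8], "delta_rot": [0, 0, 0], "jaw": 4.2}])

```text
time: 16.95
position: [0.4202, 0.0776, 0.2739]
tool_rot: [0.998, -0.063, -0.004, -0.0]
ft_force: [-0.7, 0.6, -7.3]
grip_width: 0.046
```

```bash
python3 - <<'E'
from h import *
go([.4255,.0768,.2225],-7)
E
```

```text
t 16.95 pos [0.4202 0.0776 0.2739] F [-0.7395  0.5539 -7.2732] jaw 0.046 q [-0.0804  0.19    1.828   0.0004  1.131   0.0454]
off [0.57 0.01 5.14] rot [-0.    0.43 -0.22] target [0.4255, 0.0768, 0.2225] -7
```

Emit:
drive_tool(plan=[{"offset": [0.3, 0, 1.5], "delta_rot": [0, 0, 0], "jaw": 4.2}, {"offset": [0.5, 0, 3], "delta_rot": [0, 0, 0], "jaw": 4.2}, {"offset": [0.5, 0, 4.3], "delta_rot": [0, 0, 0], "jaw": 4.2}, {"offset": [0.5, 0, 5.1], "delta_rot": [0, 0, 0], "jaw": 4.2}, {"offset": [0.5, 0, 5.1], "delta_rot": [0, 0, 0], "jaw": 4.2}, {"offset": [0.5, 0, 5.1], "delta_rot": [0, 0, 0], "jaw": 4.2}, {"offset": [0.5, 0, 5.1], "delta_rot": [0, 0, 0], "jaw": 4.2}, {"offset": [0.5, 0, 5.1], "delta_rot": [0, 0, 0], "jaw": 4.2}])

```text
time: 17.62
position: [0.4289, 0.0766, 0.2265]
tool_rot: [0.998, -0.063, 0.001, -0.0]
ft_force: [0.0, -0.6, -6.6]
grip_width: 0.0459
```

```bash
python3 - <<'E'
from h import *
go([.5061,.0697,.222],-7)
cv2.imwrite("pics/w13.png",camera("wrist")[:,:,::-1])
im=camera("scene")[:,:,::-1]; x,y,w,h=(280,150,130,125)
cv2.imwrite(f"pics/scene13.png",cv2.resize(im[y:y+h,x:x+w],None,fx=4.7,fy=4.7,interpolation=cv2.INTER_CUBIC))
E
```

```text
t 17.62 pos [0.4289 0.0766 0.2265] F [ 0.0172 -0.6461 -6.626 ] jaw 0.0459 q [-0.081   0.2662  1.8823  0.0001  0.9906  0.0448]
off [ 7.75 -0.29  0.47] rot [-0.01 -0.14 -0.21] target [0.5061, 0.0697, 0.222] -7
```

View pics/w13.png

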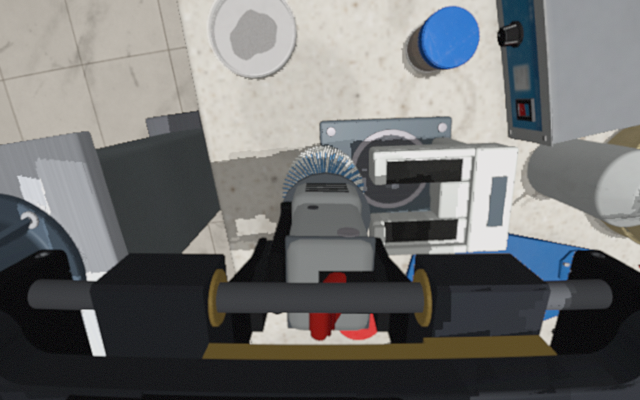

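View pics/scene13.png

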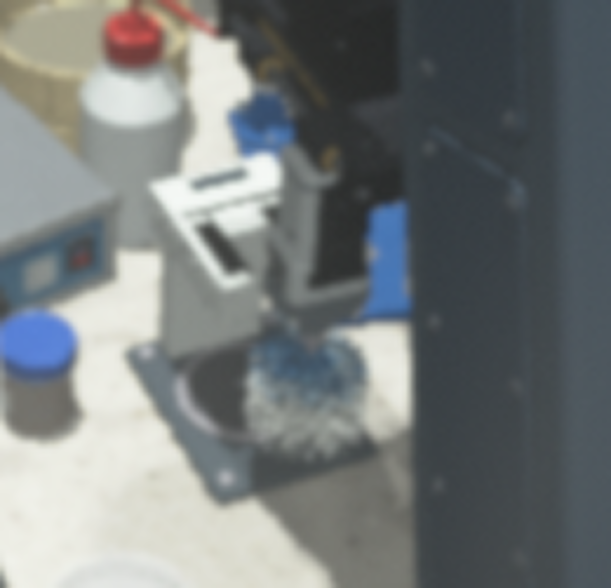

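Emit:
drive_tool(plan=[{"offset": [0, 0, 0.4], "delta_rot": [0, 0, 0], "jaw": 4.2}, {"offset": [1, 0, 0.4], "delta_rot": [0, 0, 0], "jaw": 4.2}, {"offset": [2, -0.1, 0.4], "delta_rot": [0, 0, 0], "jaw": 4.2}, {"offset": [3.2, -0.1, 0.4], "delta_rot": [0, 0, 0], "jaw": 4.2}, {"offset": [4.4, -0.2, 0.4], "delta_rot": [0, 0, 0], "jaw": 4.2}, {"offset": [5.6, -0.2, 0.4], "delta_rot": [0, 0, 0], "jaw": 4.2}, {"offset": [6.8, -0.3, 0.4], "delta_rot": [0, 0, 0], "jaw": 4.2}, {"offset": [7.5, -0.3, 0.4], "delta_rot": [0, 0, 0], "jaw": 4.2}])

```text
time: 18.38
position: [0.5063, 0.0697, 0.2216]
tool_rot: [0.998, -0.063, 0.002, -0.0]
ft_force: [0.7, 0.3, -7.3]
grip_width: 0.0462
```

```bash
python3 - <<'E'
from h import *
go([.5061,.0697,.2055],-7)
cv2.imwrite("pics/w14.png",camera("wrist")[:,:,::-1])
E
```

```text
t 18.38 pos [0.5063 0.0697 0.2216] F [ 0.6855  0.2652 -7.3447] jaw 0.0462 q [-0.0821  0.3747  1.7185  0.0001  1.0448  0.0441]
off [-0.02  0.01  1.61] rot [-0.01 -0.21 -0.24] target [0.5061, 0.0697, 0.2055] -7
```

View pics/w14.png

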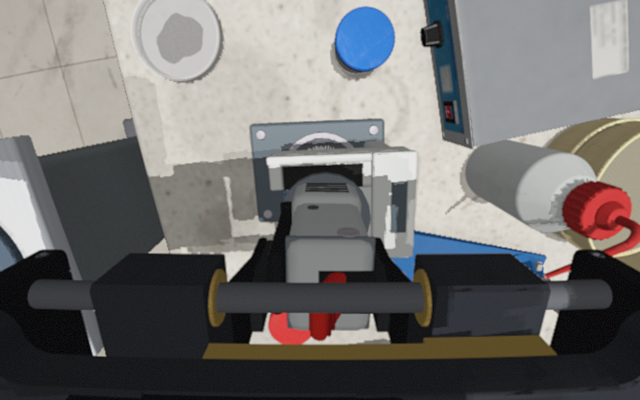

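Emit:
drive_tool(plan=[{"offset": [0, 0, 0.3], "delta_rot": [0, 0, 0], "jaw": 4.2}, {"offset": [0, 0, 0.6], "delta_rot": [0, 0, 0], "jaw": 4.2}, {"offset": [0, 0, 0.9], "delta_rot": [0, 0, 0], "jaw": 4.2}, {"offset": [0, 0, 1.2], "delta_rot": [0, 0, 0], "jaw": 4.2}, {"offset": [0, 0, 1.4], "delta_rot": [0, 0, 0], "jaw": 4.2}, {"offset": [0, 0, 1.5], "delta_rot": [0, 0, 0], "jaw": 4.2}, {"offset": [0, 0, 1.6], "delta_rot": [0, 0, 0], "jaw": 4.2}, {"offset": [0, 0, 1.6], "delta_rot": [0, 0, 0], "jaw": 4.2}])

```text
time: 19.1
position: [0.5027, 0.0702, 0.2056]
tool_rot: [0.998, -0.063, -0.0, -0.0]
ft_force: [-0.0, 0.5, -7.1]
grip_width: 0.0458
```

```bash
python3 - <<'E'
from h import *
go([.5061,.0697,.2055],-7)
cv2.imwrite("pics/w15.png",camera("wrist")[:,:,::-1])
im=camera("scene")[:,:,::-1]; x,y,w,h=(280,150,130,125)
cv2.imwrite(f"pics/scene15.png",cv2.resize(im[y:y+h,x:x+w],None,fx=4.7,fy=4.7,interpolation=cv2.INTER_CUBIC))
E
```

```text
t 19.1 pos [0.5027 0.0702 0.2056] F [-0.0442  0.5082 -7.1313] jaw 0.0458 q [-0.0818  0.3938  1.7422  0.      1.0058  0.0441]
off [0.35 0.   0.01] rot [-0.    0.01 -0.22] target [0.5061, 0.0697, 0.2055] -7
```

View pics/scene15.png

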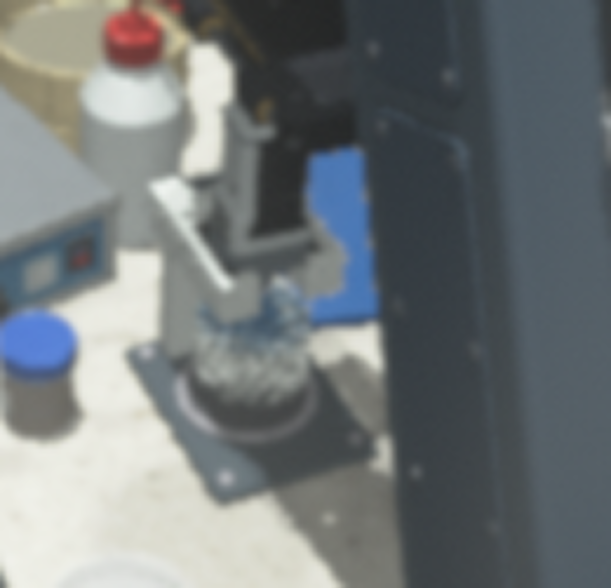

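View pics/w15.png

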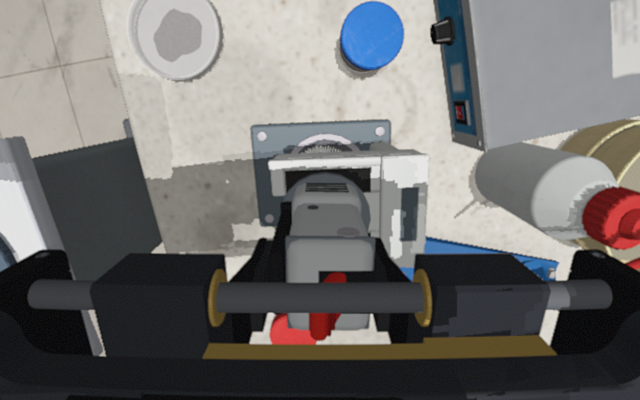

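Emit:
drive_tool(plan=[{"offset": [0.15, 0, -0.1], "delta_rot": [0, 0, 0], "jaw": 4.2}, {"offset": [0.3, 0, -0.1], "delta_rot": [0, 0, 0], "jaw": 4.2}, {"offset": [0.3, 0, 0.0], "delta_rot": [0, 0, 0], "jaw": 4.2}, {"offset": [0.3, 0, 0.1], "delta_rot": [0, 0, 0], "jaw": 4.2}, {"offset": [0.3, 0, 0.2], "delta_rot": [0, 0, 0], "jaw": 4.2}, {"offset": [0.3, 0, 0.25], "delta_rot": [0, 0, 0], "jaw": 4.2}, {"offset": [0.3, 0, 0.25], "delta_rot": [0, 0, 0], "jaw": 4.2}, {"offset": [0.3, 0, 0.25], "delta_rot": [0, 0, 0], "jaw": 4.2}])

```text
time: 19.87
position: [0.5065, 0.0697, 0.2053]
tool_rot: [0.998, -0.063, 0.001, 0.0]
ft_force: [-2.6, 0.1, 6.9]
grip_width: 0.0459
```

```bash
python3 - <<'E'
from h import *
go([.5061,.0697,.2055],-7)
E
```

```text
t 19.87 pos [0.5065 0.0697 0.2053] F [-2.5959  0.1461  6.897 ] jaw 0.0459 q [-0.082   0.3979  1.7357 -0.0002  1.0052  0.0439]
off [-0.04  0.01 -0.02] rot [ 0.   -0.16 -0.21] target [0.5061, 0.0697, 0.2055] -7
```

Emit:
drive_tool(plan=[{"offset": [0, 0, -0.1], "delta_rot": [0, 0, 0], "jaw": 4.8}, {"offset": [0, 0, -0.1], "delta_rot": [0, 0, 0], "jaw": 5.2}, {"offset": [0, 0, -0.1], "delta_rot": [0, 0, 0], "jaw": 5.8}, {"offset": [0, 0, -0.1], "delta_rot": [0, 0, 0], "jaw": 6.6}, {"offset": [0, 0, -0.1], "delta_rot": [0, 0, 0], "jaw": 7.6}, {"offset": [0, 0, -0.1], "delta_rot": [0, 0, 0], "jaw": 8.7}, {"offset": [0, 0, -0.1], "delta_rot": [0, 0, 0], "jaw": 8.7}, {"offset": [0, 0, -0.1], "delta_rot": [0, 0, 0], "jaw": 8.7}])

```text
time: 20.53
position: [0.5067, 0.0696, 0.2041]
tool_rot: [0.998, -0.063, 0.001, 0.0]
ft_force: [0.1, 0.0, 0.1]
grip_width: 0.0824
```

```bash
python3 - <<'E'
from h import *
go([.505,.0697,.2465],-6.5)
cv2.imwrite("pics/w16.png",camera("wrist")[:,:,::-1])
E
```

```text
t 20.53 pos [0.5067 0.0696 0.2041] F [0.094  0.0273 0.1316] jaw 0.0824 q [-0.0822  0.4002  1.7358  0.      1.004   0.0439]
off [-0.16  0.01 -4.24] rot [-0.   -0.09 -0.72] target [0.505, 0.0697, 0.2465] -6.5
```

View pics/w16.png

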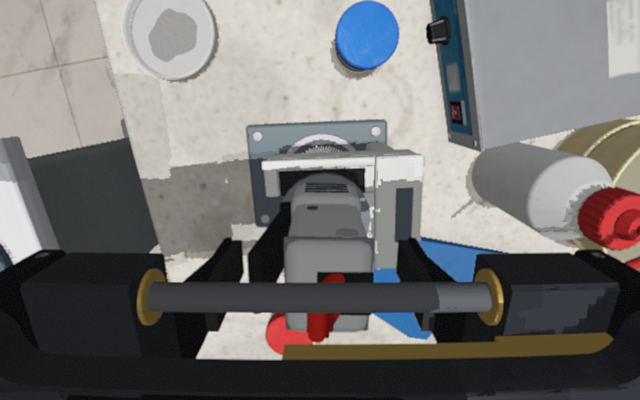

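```bash
python3 - <<'E'
from h import *
a=np.load("w1.npy");o=dict(position=a[:3],tool_rot=a[3:])
print('rod base',onz("wrist",(495,213),.02,o),'bottle top z.2',onz("top",(347,146),.2), 'motor',onz("top",(437,130),.4))
E
```

```text
rod base [ 0.7381 -0.0764  0.02  ] bottle top z.2 [0.6923 0.0576 0.2   ] motor [ 0.6687 -0.1537  0.4   ]
```

Emit:
drive_tool(plan=[{"offset": [0, 0, -1], "delta_rot": [0, 0, 0], "jaw": 8.7}, {"offset": [0, 0, -2.5], "delta_rot": [0, 0, 0], "jaw": 8.7}, {"offset": [0, 0, -3.8], "delta_rot": [0, 0, 0], "jaw": 8.7}, {"offset": [0, 0, -4.1], "delta_rot": [0, 0, 0], "jaw": 8.7}, {"offset": [0, 0, -4.1], "delta_rot": [0, 0, 0], "jaw": 8}, {"offset": [0, 0, -4.1], "delta_rot": [0, 0, 0], "jaw": 7}, {"offset": [0, 0, -4.1], "delta_rot": [0, 0, 0], "jaw": 6}, {"offset": [0, 0, -4.1], "delta_rot": [0, 0, 0], "jaw": 5.5}])

```text
time: 21.25
position: [0.5052, 0.0698, 0.2442]
tool_rot: [0.998, -0.063, -0.001, -0.0]
ft_force: [0.8, 0.1, 0.3]
grip_width: 0.0678
```

```bash
python3 - <<'E'
from h import *
go([.505,.0697,.2465],-6.5)
cv2.imwrite("pics/w17.png",camera("wrist")[:,:,::-1])
E
```

```text
t 21.25 pos [0.5052 0.0698 0.2442] F [0.7848 0.0664 0.2579] jaw 0.0678 q [-0.0822  0.3461  1.6899 -0.      1.1074  0.0439]
off [-0.02  0.01 -0.23] rot [ 0.    0.1  -0.72] target [0.505, 0.0697, 0.2465] -6.5
```

View pics/w17.png

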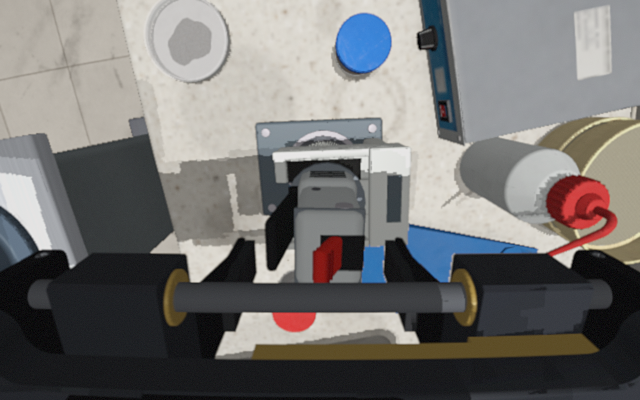

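Emit:
drive_tool(plan=[{"offset": [0, 0, -0.1], "delta_rot": [0, 0, 0], "jaw": 5.5}, {"offset": [0.8, 0, -0.1], "delta_rot": [0, 0, 0], "jaw": 5.5}, {"offset": [1.6, 0, -0.1], "delta_rot": [0, 0, 0], "jaw": 5.5}, {"offset": [2.2, 0, -0.1], "delta_rot": [0, 0, 0], "jaw": 5.5}, {"offset": [2.8, 0, -0.1], "delta_rot": [0, 0, 0], "jaw": 5.5}, {"offset": [3.3, 0, -0.1], "delta_rot": [0, 0, 0], "jaw": 5.5}, {"offset": [3.8, 0, -0.1], "delta_rot": [0, 0, 0], "jaw": 5.5}, {"offset": [4.2, 0, -0.1], "delta_rot": [0, 0, 0], "jaw": 5.5}])

```text
time: 21.97
position: [0.5475, 0.0644, 0.2459]
tool_rot: [0.998, -0.063, -0.001, 0.0]
ft_force: [-1.9, 0.5, -0.2]
grip_width: 0.0548
```

Emit:
drive_tool(plan=[{"offset": [0.1, 0, 0], "delta_rot": [0, 0, 0], "jaw": 5.5}, {"offset": [0.2, 0, 0], "delta_rot": [0, 0, 0], "jaw": 5.5}, {"offset": [0.2, 0, 0], "delta_rot": [0, 0, 0], "jaw": 5.5}, {"offset": [0.2, 0, 0], "delta_rot": [0, 0, 0], "jaw": 5.5}, {"offset": [0.2, 0, 0], "delta_rot": [0, 0, 0], "jaw": 5.5}, {"offset": [0.2, 0, 0], "delta_rot": [0, 0, 0], "jaw": 5.5}, {"offset": [0.2, 0, 0], "delta_rot": [0, 0, 0], "jaw": 5.5}, {"offset": [0.2, 0, 0], "delta_rot": [0, 0, 0], "jaw": 5.5}])

```text
time: 22.63
position: [0.5493, 0.0643, 0.246]
tool_rot: [0.998, -0.063, -0.0, -0.0]
ft_force: [-2.0, -1.2, -0.7]
grip_width: 0.0551
```

```bash
python3 - <<'E'
from h import *
go([.549,.0646,.245],-7)
cv2.imwrite("pics/w18.png",camera("wrist")[:,:,::-1])
E
```

```text
t 22.63 pos [0.5493 0.0643 0.246 ] F [-2.0178 -1.1775 -0.7401] jaw 0.0551 q [-0.0856  0.4028  1.5872  0.      1.1518  0.0403]
off [-0.03 -0.03  0.1 ] rot [-0.    0.01 -0.22] target [0.549, 0.0646, 0.245] -7
```

View pics/w18.png

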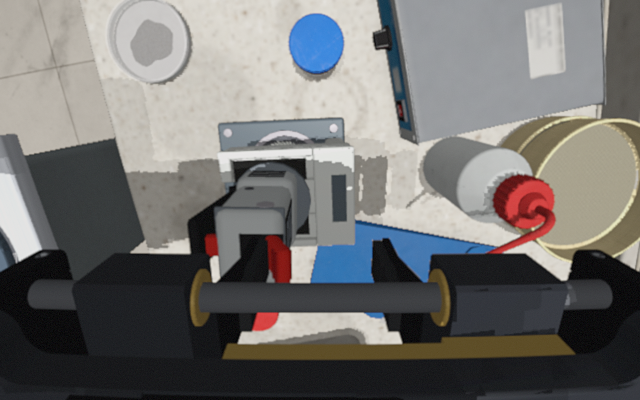

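Emit:
drive_tool(plan=[{"offset": [0.1, 0, 0], "delta_rot": [0, 0, 0], "jaw": 5.5}, {"offset": [0.2, 0, 0], "delta_rot": [0, 0, 0], "jaw": 5.5}, {"offset": [0.3, 0, 0], "delta_rot": [0, 0, 0], "jaw": 5.5}, {"offset": [0.35, 0, 0], "delta_rot": [0, 0, 0], "jaw": 5.5}, {"offset": [0.35, 0, 0], "delta_rot": [0, 0, 0], "jaw": 5.5}, {"offset": [0.35, 0, 0], "delta_rot": [0, 0, 0], "jaw": 5.5}, {"offset": [0.35, 0, 0], "delta_rot": [0, 0, 0], "jaw": 5.5}, {"offset": [0.35, 0, 0], "delta_rot": [0, 0, 0], "jaw": 5.5}])

```text
time: 23.35
position: [0.5529, 0.0638, 0.2462]
tool_rot: [0.998, -0.063, 0.0, -0.0]
ft_force: [-2.0, 0.0, 2.5]
grip_width: 0.0551
```

Emit:
drive_tool(plan=[{"offset": [-0.8, 0, 0], "delta_rot": [0, 0, 0], "jaw": 5.5}, {"offset": [-1.8, 0, -1], "delta_rot": [0, 0, 0], "jaw": 6.5}, {"offset": [-2.5, 0, -3], "delta_rot": [0, 0, 0], "jaw": 8}, {"offset": [-3, 0, -6], "delta_rot": [0, 0, 0], "jaw": 8.7}, {"offset": [-4, 0, -9], "delta_rot": [0, 0, 0], "jaw": 8.7}, {"offset": [-5, 0, -10], "delta_rot": [0, 0, 0], "jaw": 8.7}, {"offset": [-5, 0, -10], "delta_rot": [0, 0, 0], "jaw": 8.7}, {"offset": [-5, 0, -10], "delta_rot": [0, 0, 0], "jaw": 8.7}])

```text
time: 24.02
position: [0.503, 0.0702, 0.346]
tool_rot: [0.998, -0.063, 0.001, 0.0]
ft_force: [-0.3, -0.3, 0.5]
grip_width: 0.0855
```

```bash
python3 - <<'E'
from h import *
go([.55,.0646,.245],-7)
o=get_obs();im=camera("wrist")[:,:,::-1]
np.save("w19.npy",np.r_[o["position"],o["tool_rot"]])
cv2.imwrite("pics/w19.png",im)
cv2.imwrite("pics/w19z.png",cv2.resize(im[85:235,270:420],None,fx=4,fy=4,interpolation=cv2.INTER_CUBIC))
im=camera("scene")[:,:,::-1]; x,y,w,h=(225,150,170,150)
cv2.imwrite(f"pics/scene19.png",cv2.resize(im[y:y+h,x:x+w],None,fx=4,fy=4,interpolation=cv2.INTER_CUBIC))
E
```

```text
t 24.02 pos [0.503  0.0702 0.346 ] F [-0.3221 -0.3406  0.4893] jaw 0.0855 q [-0.0817  0.2344  1.5504 -0.      1.3553  0.0441]
off [ 4.72 -0.04 10.11] rot [-0.   -0.09 -0.21] target [0.55, 0.0646, 0.245] -7
```

View pics/w19z.png

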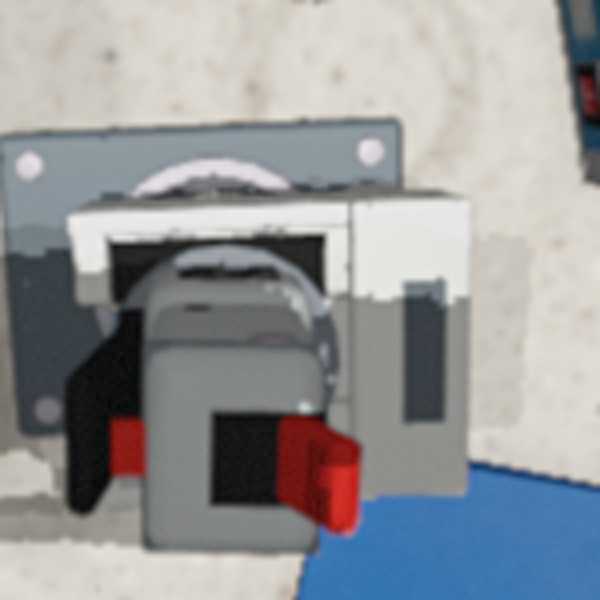

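View pics/scene19.png

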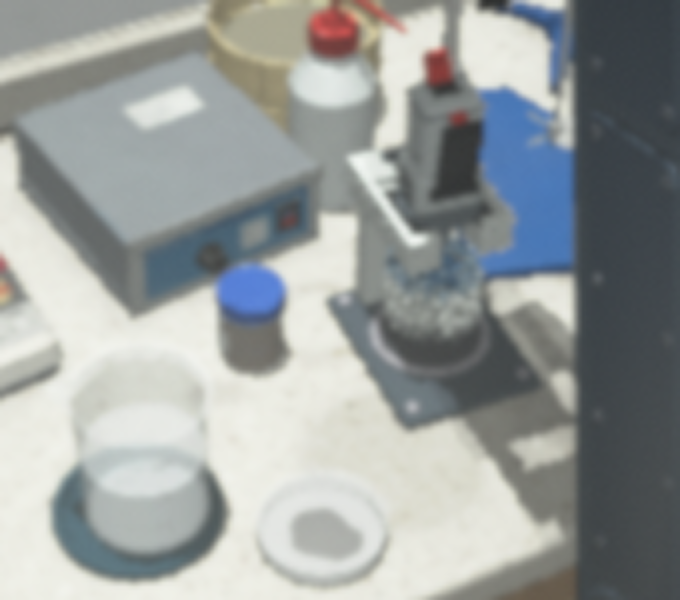

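```bash
python3 - <<'E'
from h import *
a=np.load("w19.npy");o=dict(position=a[:3],tool_rot=a[3:])
f=lambda u,v:(u/4+270,v/4+85)
W=lambda u,v,z:onz("wrist",f(u,v),z,o)[:2]
H=[W(*p,.241) for p in[(148,345),(322,348),(145,550),(318,553)]]
c=sum(H)/4; t=W(345,493,.261)
y=np.radians(-7);d=t-c
print('handle',H,'ctr',c,'tip',t,'local',d[0]*np.cos(y)+d[1]*np.sin(y))
print('yaw',[np.degrees(np.arctan2(*(H[1]-H[0])[::-1])),np.degrees(np.arctan2(*(H[3]-H[2])[::-1])),np.degrees(np.arctan2(*(H[0]-H[2])[::-1]))-90])
E
```

```text
handle [array([0.4959, 0.0945]), array([0.5309, 0.0895]), array([0.4893, 0.0507]), array([0.5257, 0.0454])] ctr [0.5105 0.07  ] tip [0.5312 0.0648] local 0.021165863903123392
yaw [np.float64(-8.145782148519798), np.float64(-8.233272943784485), np.float64(-8.591850945738173)]
```

```bash
python3 -c "
from h import *
print(hand_in())"
```

```text
the job is handed in; nothing more can be done
None
```

The scrub job ran through in the order asked and is handed in at about 24 s of the 64 s allowed; `hand_in()` gave no verdict.

**What I did**
- I flipped the lever forward; its tip measured about 5 mm forward of the axis, against 6 mm when unlocked.
- I squeezed the paddle fully: the jaw read 46 mm, against 47 mm nominal, and stayed there until the brush was back in the stand.
- I lifted the brush out through the front of the fork and brushed the beaker down, up and down again.
- The brush tip got to about 2–6 mm above the inner floor both times, and about 12–15 mm below the rim in between. These heights come from the arm position and the grip height, since the tip itself could not be seen in the glass.
- I hung the brush back, opened the jaw and pushed the lever back.

**Last checks**
- **Brush:** it is upright and seated. When it touched the fork floor the tool was at 205.3 mm, against 205.5 mm when I first gripped it. The paddle is sprung out.
- **Lever:** its tip measured 21 mm behind the handle centre, against 22 mm when locked, and matches the starting picture.
- **Beaker and bystanders:** in the last scene picture the beaker stands on its base. The dish, blue jar and wash bottle look unmoved. The arm hid the red jar and flask there, and I did not check the small beaker.
- **Robot:** the arm is clear of everything.

**Disagreements**
- The views of the beaker's centre differed by about 2–4 mm, so I used the average, and no side force showed while brushing.
- The handle ended about 1.5 mm further back than before, which is within the play of the recess.
- Both lever pushes ran about 5 mm past the stop position I had worked out, at only about 2 N. I put this down to the brush shifting in its recess.

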